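# Load the gauge-bar drying box

### The job

Press the drying box's catch button and steady its spring-loaded lid as it comes up, so that it is not flung open. Lay every gauge bar from the bench across the two narrow rests inside, then shut the lid so that it stays latched, and turn the dial so that its pointer is at the long drying mark. Leave the other things on the bench where they are.

Things in the scene. Friction and masses are not known exactly. Their poses are not given: they have to be found in the camera images.
- drybox: grey open-topped drying box fixed to the bench, 170 mm (x) by 290 mm (y) by 75 mm high, walls 10 mm; a dark control panel 120 mm wide, 65 mm high joins its +y side. Origin: centre of the box's underside. Its -x side is the front, with the catch (on a housing out to x = -149 mm, 50 mm high, 60 mm wide); the lid's hinge is along the top of the +x side. Stands elsewhere at each start.
- box_rests (a point): midway between the two rests in the box, at the height of their tops: 36 mm over the bench, 39 mm below the rim, 26 mm over the box's floor; axes as the box's. The rests are aluminium ledges 8 mm wide along y, 270 mm long, at x = -35 and +35 mm; the box is 150 mm wide inside along x. Bars lie across both, length along x; there is room for four side by side.
- lid (a joint): opening angle of the lid, rad: 0 shut, 1.45 fully open (nearly upright at the far side). White plate 170 x 290 x 10 mm, 0.3 kg, lying on the rim, with a steel tongue at its front. A hinge spring (0.30 Nm/rad, slack at 1.75 rad) throws it open, faster than 4 rad/s if left alone, when the catch lets go. Pressed fully down anywhere near its front edge (about 8 N) it latches by itself.
- lid_hinge (a point): middle of the lid's hinge line, 85 mm behind the box's centre, 75 mm over the bench; the hinge runs along the box's y. This frame turns with the lid: its -x points from the hinge to the lid's front edge, its z out of the lid's outer face.
- lid_front (a point): middle of the lid's front edge, on its outer (upper) face, 170 mm from the hinge line; moves with the lid
- catch (a joint): how far the push-button catch is pressed, m: 0 at rest (holding the lid when it is shut), 0.008 fully down; the lid is let go at about 0.005. It springs back by itself.
- catch_button (a point): centre of the top of the catch's button: black, 26 mm across, 130 mm before the box's centre and 45 mm before the shut lid's edge; its top 103 mm over the bench, 18 mm above the shut lid's upper face. Goes straight down 8 mm, 6 N when fully down. Behind it a slanted steel tooth, 24 mm wide, rises to 97 mm over the bench at x = -104 to -90 mm of the box; pressed, it draws back 12 mm to -x.
- dial (a joint): angle of the dial knob in rad, growing clockwise seen from above (0 to 6.28); it stays where it is left. At 0 the pointer (white line on top of the grip) points to the box's front (-x). The scale round it has short marks every 0.35 rad from 0 to 4.2 and one long white drying mark, at 2.10 rad.
- dial_grip (a point): on the dial's axis, at the height to grip it, 102 mm over the bench (37 mm over the panel): a bar grip 44 mm long, 14 mm wide, 32 mm high (its top 109 mm over the bench) on a disc. Its x axis lies along the bar grip, the pointer at its -x end; turns with the dial. Axis 205 mm to the box's +y and 20 mm to its -x.
- bar0_mid (a point): centre of a loose gauge bar: square steel bar 120 mm long (its x), 18 mm wide (y), 22 mm high (z), 0.2 to 0.4 kg, with a black plastic grip round its middle, 44 mm long, 28 mm wide, 20 mm high. Lies on the bench at the start, to the right of the box; two to four are present (None: absent).
- bar1_mid (a point): centre of a loose gauge bar: square steel bar 120 mm long (its x), 18 mm wide (y), 22 mm high (z), 0.2 to 0.4 kg, with a black plastic grip round its middle, 44 mm long, 28 mm wide, 20 mm high. Lies on the bench at the start, to the right of the box; two to four are present (None: absent).
- bar2_mid (a point): centre of a loose gauge bar: square steel bar 120 mm long (its x), 18 mm wide (y), 22 mm high (z), 0.2 to 0.4 kg, with a black plastic grip round its middle, 44 mm long, 28 mm wide, 20 mm high. Lies on the bench at the start, to the right of the box; two to four are present (None: absent).
- bar3_mid (a point): centre of a loose gauge bar: square steel bar 120 mm long (its x), 18 mm wide (y), 22 mm high (z), 0.2 to 0.4 kg, with a black plastic grip round its middle, 44 mm long, 28 mm wide, 20 mm high. Lies on the bench at the start, to the right of the box; two to four are present (None: absent).
- wrench: bystander, to be left alone: an open-ended spanner, 150 mm, lying among the gauge bars
- mallet: bystander, to be left alone: a hammer, 240 mm, lying beyond the gauge bars
- tape: bystander, to be left alone: a black tape-measure case, 60 mm, in front of the box
Things that resemble listed ones, but are neither listed nor needed, are in the scene too. Leave any pink or purple look-alike of the part that bears bar1_mid alone.

How it is judged:
On the way, in this order (a step that is already met when the one before it is completed fails the run):
1. the lid is open and at rest (value of joint lid above 1.2 rad and velocity of joint lid below 0.3 rad/s), for 0.2 s.
2. every gauge bar lies across both rests (z of bar0_mid in the frame of box_rests between 0.005 and 0.016 m and x of bar0_mid in the frame of box_rests between -0.02 and 0.02 m and y of bar0_mid in the frame of box_rests between -0.125 and 0.125 m and angle between the x axis of each of bar0_mid, bar1_mid, bar2_mid, bar3_mid and the x axis of box_rests, either way round below 0.3 rad and linear speed of each of bar0, bar1, bar2, bar3 below 0.03 m/s and z of bar1_mid in the frame of box_rests between 0.005 and 0.016 m and x of bar1_mid in the frame of box_rests between -0.02 and 0.02 m and y of bar1_mid in the frame of box_rests between -0.125 and 0.125 m and z of bar2_mid in the frame of box_rests between 0.005 and 0.016 m and x of bar2_mid in the frame of box_rests between -0.02 and 0.02 m and y of bar2_mid in the frame of box_rests between -0.125 and 0.125 m and z of bar3_mid in the frame of box_rests between 0.005 and 0.016 m and x of bar3_mid in the frame of box_rests between -0.02 and 0.02 m and y of bar3_mid in the frame of box_rests between -0.125 and 0.125 m), for 0.2 s.
At the end, for the whole second after the job is handed in: Every gauge bar present lies at rest on both rests inside the box (its centre 5 to 16 mm above their tops, within 20 mm of midway between them, within 0.3 rad of square across); the lid is shut and latched (under 0.04 rad); the dial is within 0.12 rad of the long mark (2.10 rad); everything let go (all of step 2 and value of joint lid below 0.04 rad and value of joint dial between 1.98 and 2.22 rad and velocity of joint lid below 0.05 rad/s); the robot touches nothing.
It fails at once if the lid is flung open (faster than 4 rad/s beyond 0.7 rad) (value of joint lid above 0.7 rad and velocity of joint lid above 4 rad/s).
It fails at once if another thing on the bench is moved more than 50 mm (distance of any of wrench, mallet, tape from where it was at the start of the episode above 0.05 m).
Of bar0, bar1, bar2, bar3 only 2 to 4 are there at a start; the rules pass over those that are not, and their reading is None.
At some moment in a run one of bar0, bar1, bar2, bar3 may be knocked a few centimetres aside while the robot is not near it.
Once in a run the grip may slacken for a moment while it holds something.
It also fails if it takes over 210 s, if anything falls off the work surface, if the arm or the gripper's body presses on something with over 40 N, if the wrist force passes 120 N, or if a joint passes its speed limit or range.

### The arm

A 6-joint arm with a two-finger parallel gripper is mounted at the origin on the work surface. World frame = base frame: x ahead of the robot, y to its left, z up, the work surface at z = 0. Lengths are in m, angles in rad, forces in N, time in s.
With the tool pointing down it reaches from about 0.325 to 0.775 m from the base axis. Payload 9.3 kg.
Tool frame: the origin (TCP) lies at the very end of the fingers, on their centre line; the grasp point (between the pads) lies 19 mm behind it; z points along the fingers, y is the direction in which the jaws open and shut (so a half turn about z gives the same grasp; the last joint's range is limited). The gripper opens to 85 mm and grips with 20 to 120 N. Pads are 22 mm wide; open, the fingers measure 114 mm over their backs; the gripper's body (76 mm by 85 mm) begins 54 mm behind the grasp point. The pads swing forward as they close: fully open they stand 13 mm farther back than shut.
Start: joints at [-1.414, 0.259, 0.021, 1.334, 0, 1.418], TCP at [0.168, -0.524, 0.199] pointing down, gripper open.
Joint ranges: [-3.04, 3.04], [-0.91, 1.82], [-1.04, 1.36], [-1.92, 1.95], [-1.52, 1.45], [-3.14, 3.14]. Speed limits (rad/s): [2.22, 2.22, 2.79, 3.14, 3.14, 3.14].

### API

Orientations are given as [roll, pitch, yaw] about the fixed x, y, z axes, in that order (R = Rz(yaw) Ry(pitch) Rx(roll)).
In Python, from rig import bot gives the robot as it stands.
- The arm moves only by the shell command python3 -m pendant 'ROWS' [FORCE]. ROWS is text: rows parted by semicolons, each of 7 numbers parted by spaces: the turn, a rotation vector about the tool's x, y, z in units of 2 pi rad (1.0 is 2 pi rad), then the shift along the tool's x, y, z in units of 0.15 m (1.0 is 0.15 m), then the opening, from 0 (shut) to 1 (fully open). A call has 1 to 12 rows; each row is the pose to reach, as a shift and turn from the pose measured when the call began, along the tool's axes at that moment, turning the shorter way round; what a row does not reach only later rows make up. A row lasts 1/12 s, in which the tool goes at most 41.7 mm and 7.16 degrees, less where a joint would pass 70% of its speed; a pose out of reach is approached as far as the arm can. A call with a number of a shift or a turn outside -1 to 1 is refused whole. A call with a gripper value outside its range is refused whole. The fingers move at their own pace and stop on an object; FORCE is the grip in N (left out, the last holds). Time passes only in rows, so rows that repeat a pose let the fingers close. It gives the time, the measured TCP pose, the force and the opening at its end, in the units of the state.
- bot.sense(): the state, without advancing time (a new reading comes with each control period).
- bot.read_camera(name): name is "scene" or "side" or "wrist"; returns the picture (384x512x3 uint8, red, green, blue); there is no depth.
- bot.camera_info(name): a dict with "fov_y" (degrees; the focal length in pixels is half the picture's height over the tangent of half this angle, whatever the lens; pixels are square), "cx", "cy" (the principal point, pixels), "k1" (the pictures are not rectified: a ray, as slopes to the right and down, at radius r is drawn at 1 + k1 r^2 times it, then the intrinsics apply), "xyz" and "attitude" of the camera in the world. Camera axes: x right, y down, z forward; pixel columns grow to the right and rows downward; lengths in m; the calibration is good to about 2 mm. A picture is of the moment at which its call begins: read the wrist's pose just before it. camera_info takes no time and is no camera call; for the wrist camera it gives the pose at the moment of the call.
- bot.sign_off(): hands the job in, once; it reports no verdict.
The state is a dict: "clock": time; "qpos": joint angles; "joint_vel": joint speeds; "joint_torque": joint torques, N m; "tcp_pos": TCP position; "orientation": TCP orientation; "force": force on the tool from outside, world axes, zero at the start; "wrist_torque": the same for the moment, N m; "grip_width": opening from 0.0 (shut) to 1.0 (fully open).
Only numpy, scipy, OpenCV 4.12 (cv2) and the standard library are available. Lean on these libraries where they do the work, as an engineer would, in place of code of your own. Each camera call takes 0.05 s, during which the arm holds its last target.

## Working session

There is one attempt and no reset: what is moved stays moved. The work goes in short steps, Python scripts to look and compute and a shell command to move; the robot and the scene stay as the last step left them, time stands still between calls to the robot, and variables do not carry over. Pictures are saved under pics/ and viewed, and the job is handed in when it is done.

```bash
ls; mkdir -p pics
python3 - <<'E'
from rig import bot
import cv2
print(bot.sense())
for n in ["scene","side","wrist"]:
    print(n,bot.camera_info(n))
    im=bot.read_camera(n); cv2.imwrite(f"pics/{n}0.png",im[:,:,::-1])
E
```

```text
pics
{'clock': 0.0, 'qpos': array([-1.41360593e+00,  2.59172955e-01,  2.07321220e-02,  1.33369391e+00,
        5.05685690e-06,  1.41819239e+00]), 'joint_vel': array([-0.00042655, -0.00048093,  0.0005323 , -0.00290638, -0.00012055,
       -0.00050565]), 'joint_torque': array([ 3.01995868e-03, -5.55642164e+01,  3.44530606e+01,  1.38868456e-02,
       -1.04050660e-04,  1.42477219e-05]), 'tcp_pos': array([ 0.16761629, -0.52348329,  0.19796498]), 'orientation': array([-3.14027056e+00, -2.08453827e-04,  3.09794189e-01]), 'force': array([-0.20657815, -0.09125501,  0.06516211]), 'wrist_torque': array([ 0.05887776, -0.00577036,  0.01868584]), 'grip_width': 0.9982023375353798}
scene {'fov_y': 54.55414867938373, 'cx': 255.88455220305778, 'cy': 187.41811959180106, 'k1': 0.010714855970615878, 'xyz': array([ 1.18094437, -0.14695249,  0.904115  ]), 'attitude': array([-2.46324323, -0.00573203,  1.4505279 ])}
side {'fov_y': 42.505392057712726, 'cx': 254.70032328097003, 'cy': 196.36187514831462, 'k1': -0.03918697380018851, 'xyz': array([0.01213144, 1.01739172, 1.0456875 ]), 'attitude': array([-2.24160618, -0.00320776, -2.69942772])}
wrist {'fov_y': 70.62871540534522, 'cx': 255.13481023587187, 'cy': 195.49141261172156, 'k1': -0.00026004477768934317, 'xyz': array([ 0.23709291, -0.50184727,  0.37382531]), 'attitude': array([ 2.85190813e+00,  2.59823569e-03, -1.26012405e+00])}
```

View pics/scene0.png

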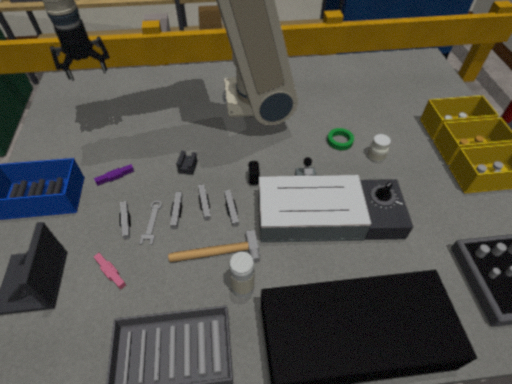

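View pics/side0.png

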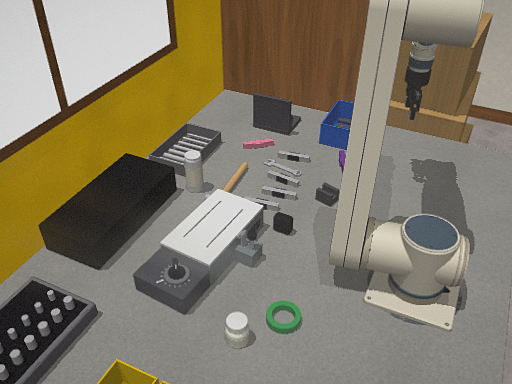

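View pics/wrist0.png

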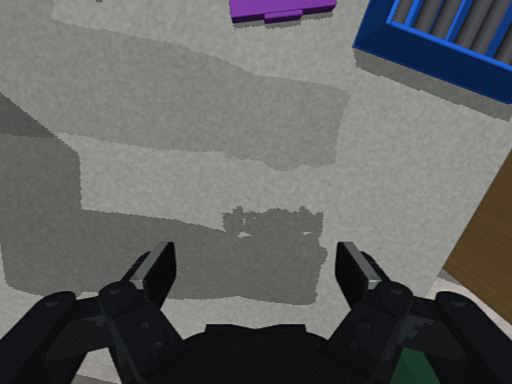

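The scene view shows four silver bars with black grips near (124,219), (176,209), (204,202) and (231,206). The spanner is at (151,222), the mallet at (215,252), the tape at (254,172), and the box's lid at (313,200). The pink and purple bars are decoys. Next I'll write helpers and zoom in.

```bash
cat > h.py <<'E'
import numpy as np, cv2
from scipy.spatial.transform import Rotation as Ro
from rig import bot
def rot(a): return Ro.from_euler('xyz',a).as_matrix()
def cam(n):
    i=bot.camera_info(n); i['R']=rot(i['attitude']); i['f']=192/np.tan(np.radians(i['fov_y']/2)); return i
def ray(c,uv):
    u,v=uv; d=np.array([(u-c['cx'])/c['f'],(v-c['cy'])/c['f']]); s=d.copy()
    for _ in range(20): s=d/(1+c['k1']*(s@s))
    return c['R']@np.array([s[0],s[1],1.])
def plane(c,uv,z):
    r=ray(c,uv); return c['xyz']+r*(z-c['xyz'][2])/r[2]
def proj(c,p):
    q=c['R'].T@(np.asarray(p)-c['xyz']); s=q[:2]/q[2]; s=s*(1+c['k1']*(s@s)); return s*c['f']+[c['cx'],c['cy']]
def tri(c1,u1,c2,u2):
    A=[];b=[]
    d1=ray(c1,u1);d2=ray(c2,u2);d1/=np.linalg.norm(d1);d2/=np.linalg.norm(d2)
    M=np.zeros((3,3));w=np.zeros(3)
    for d,o in((d1,c1['xyz']),(d2,c2['xyz'])):
        P=np.eye(3)-np.outer(d,d);M+=P;w+=P@o
    x=np.linalg.solve(M,w); gap=sum(np.linalg.norm((np.eye(3)-np.outer(d,d))@(x-o)) for d,o in((d1,c1['xyz']),(d2,c2['xyz'])))
    return x,gap
def save(n,im,roi=None,k=1):
    if roi: x0,y0,x1,y1=roi; im=im[y0:y1,x0:x1]
    im=cv2.resize(im,None,fx=k,fy=k,interpolation=cv2.INTER_CUBIC); cv2.imwrite(f'pics/{n}.png',im[:,:,::-1])
def need(p,yaw=None,R=None):
    """rows numbers for tool to go to p (world) and yaw (tool down)"""
    s=bot.sense(); R0=rot(s['orientation']); sh=R0.T@(np.asarray(p)-s['tcp_pos'])/0.15
    if R is None: R=rot([np.pi,0,yaw])
    rv=Ro.from_matrix(R0.T@R).as_rotvec()/(2*np.pi)
    return np.round(rv,4),np.round(sh,3)
E
python3 - <<'E'
from h import *
im=cv2.imread('pics/scene0.png')[:,:,::-1]; save('s1',im,(240,150,420,250),4); save('s2',im,(80,140,270,280),4)
im=cv2.imread('pics/side0.png')[:,:,::-1]; save('d1',im,(120,180,300,320),4); save('d2',im,(220,120,350,250),4)
E
```

```text
(no output)
```

View pics/s1.png

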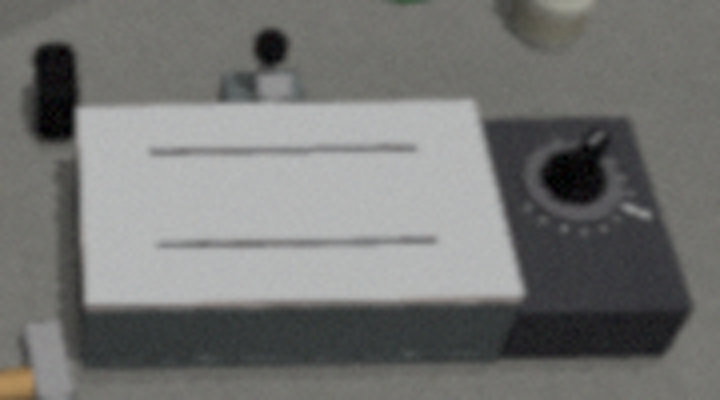

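View pics/s2.png

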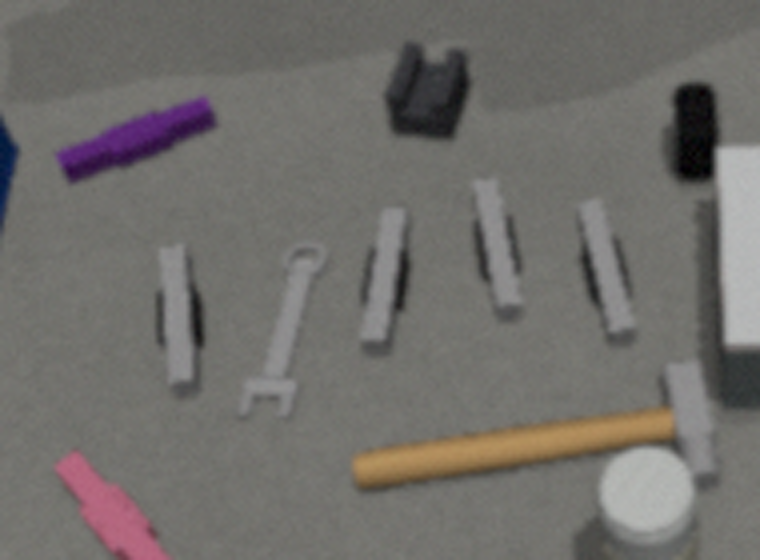

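View pics/d1.png

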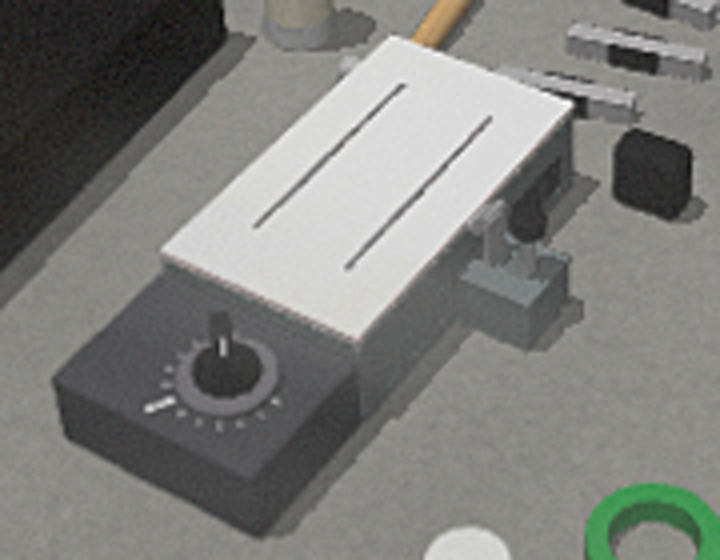

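View pics/d2.png

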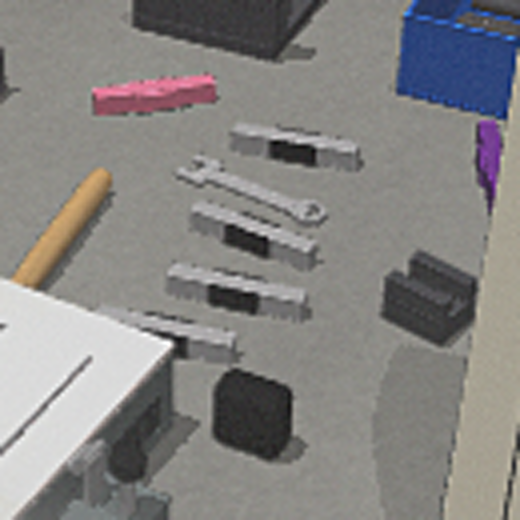

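Run:
```python
from h import *
S=cam('scene');D=cam('side')
a=lambda x,y:(240+x/4-.375,150+y/4-.375); d=lambda x,y:(120+x/4-.375,180+y/4-.375)
e=lambda x,y:(80+x/4-.375,140+y/4-.375); g=lambda x,y:(220+x/4-.375,120+y/4-.375)
sc=[a(78,105),a(473,98),a(524,298),a(84,303)]   # F-,F+,B+,B-
sd=[d(573,103),d(358,341),d(163,254),d(393,38)]
P=[]
for u,v in zip(sc,sd):
    x,gp=tri(S,u,D,v); P.append(x); print(x.round(4),round(gp,4),plane(S,u,.085)[:2].round(4),plane(D,v,.085)[:2].round(4))
q=np.array([(plane(S,u,.085)[:2]+plane(D,v,.085)[:2])/2 for u,v in zip(sc,sd)])
c=q.mean(0); ey=(q[1]+q[2]-q[0]-q[3]); ex=q[2]+q[3]-q[0]-q[1]
print('lens',np.linalg.norm(q[1]-q[0]),np.linalg.norm(q[2]-q[1]),np.linalg.norm(q[3]-q[2]),np.linalg.norm(q[0]-q[3]))
print('c',c,'yaw',np.arctan2(-ey[0],ey[1]),np.arctan2(ex[1],ex[0]))
print('button',tri(S,a(270,46),D,d(527,220)))
print('dial',tri(S,a(575,178),D,d(225,370)))
# bars: top-face ends scene (near top/bottom)
for n,A,B in [('b0',(172,248),(182,382)),('b1',(394,212),(376,342)),('b2',(487,184),(510,308)),('b3',(592,204),(622,332))]:
    p,q=plane(S,e(*A),.022),plane(S,e(*B),.022); print(n,((p+q)/2).round(4),np.linalg.norm(p-q).round(4),np.arctan2(q[1]-p[1],q[0]-p[0]).round(3))
for n,A,B in [('b0',(234,129),(358,152)),('b1',(194,208),(314,250)),('b2',(170,268),(306,296)),('b3',(104,309),(237,337))]:
    p,q=plane(D,g(*B),.022),plane(D,g(*A),.022); print(n,((p+q)/2).round(4),np.linalg.norm(p-q).round(4),np.arctan2(q[1]-p[1],q[0]-p[0]).round(3))
```

```text
[ 0.4854 -0.0485  0.0856] 0.0006 [ 0.4845 -0.0486] [ 0.4858 -0.0488]
[0.5111 0.2387 0.0844] 0.0015 [0.511 0.238] [0.5112 0.2399]
[0.6796 0.2225 0.0798] 0.0018 [0.6834 0.2207] [0.6754 0.2261]
[ 0.6516 -0.0655  0.0812] 0.0005 [ 0.6539 -0.0661] [ 0.6492 -0.061 ]
lens 0.28880582390281817 0.16901263521846366 0.2883014846523679 0.16702789006882215
c [0.58181563 0.08754332] yaw -0.09343687905993116 -0.09039004134933783
button (array([0.45481166, 0.09758472, 0.09801352]), np.float64(0.0004781323799708093))
dial (array([0.58335421, 0.29268667, 0.07448839]), np.float64(0.0001388216505632264))
b0 [ 0.5426 -0.443   0.022 ] 0.1191 0.157
b1 [ 0.5264 -0.2967  0.022 ] 0.1159 -0.098
b2 [ 0.5079 -0.2145  0.022 ] 0.1173 0.111
b3 [ 0.537  -0.1366  0.022 ] 0.1183 0.107
b0 [ 0.5374 -0.4387  0.022 ] 0.1198 0.119
b1 [ 0.519  -0.2926  0.022 ] 0.1199 -0.101
b2 [ 0.5015 -0.2164  0.022 ] 0.1201 0.117
b3 [ 0.53   -0.1414  0.022 ] 0.1153 0.121
```

```bash
cat >> h.py <<'E'
BC=np.array([0.5818,0.0875]); BY=-0.092
def bx(x,y,z):
    c,s=np.cos(BY),np.sin(BY); return np.array([BC[0]+c*x-s*y,BC[1]+s*x+c*y,z])
E
python3 - <<'E'
from h import *
p=bx(-.08,0,.16); print(p,need(p,np.pi/2+BY))
s=bot.sense()
print(Ro.from_matrix(rot(s['orientation'])).as_matrix().round(3))
E
```

```text
[0.50213832 0.09484962 0.16      ] (array([-1.00e-04, -1.00e-04, -1.86e-01]), array([ 3.381, -3.246,  0.258]))
[[ 0.952  0.305 -0.   ]
 [ 0.305 -0.952  0.001]
 [ 0.    -0.001 -1.   ]]
```

```bash
python3 -m pendant '0 0 -0.05 1 -0.96 0 1; 0 0 -0.1 1 -0.96 0 1; 0 0 -0.15 1 -0.96 0 1;0 0 -0.186 1 -0.96 0 1;0 0 -0.186 1 -0.96 0 1;0 0 -0.186 1 -0.96 0 1;0 0 -0.186 1 -0.96 0 1;0 0 -0.186 1 -0.96 0 1;0 0 -0.186 1 -0.96 0 1;0 0 -0.186 1 -0.96 0 1' 40
python3 - <<'E'
from h import *
p=bx(-.08,0,.16); print(need(p,np.pi/2+BY)); print(bot.sense()['qpos'])
E
```

```text
clock: 0.98
tcp_pos: [0.2667, -0.3404, 0.1982]
orientation: [-3.141, -0.001, 1.486]
force: [0.2, 0.5, -0.4]
grip_width: 0.998
(array([-0.0001, -0.0002,  0.0012]), array([3.024, 1.319, 0.258]))
[-1.10105626e+00  5.85471124e-02 -2.26506389e-01  1.28689810e+00
  3.06752904e-04  5.54333833e-01]
```

```bash
for i in 1; do python3 -m pendant '0 0 0 1 0.66 0 1;0 0 0 1 0.66 0 1;0 0 0 1 0.66 0 1;0 0 0 1 0.66 0 1;0 0 0 1 0.66 0 1;0 0 0 1 0.66 0 1'; done
python3 -m pendant '0 0 0 1 0.66 0 1;0 0 0 1 0.66 0 1;0 0 0 1 0.66 0 1;0 0 0 1 0.66 0 1;0 0 0 1 0.66 0 1;0 0 0 1 0.66 0 1'
python3 - <<'E'
from h import *
p=bx(-.08,0,.16); print(need(p,np.pi/2+BY)); print(bot.sense()['qpos'])
E
```

```text
clock: 1.48
tcp_pos: [0.3793, -0.1967, 0.1983]
orientation: [-3.141, -0.002, 1.491]
force: [-0.3, 0.3, -0.9]
grip_width: 1.0
clock: 1.98
tcp_pos: [0.4915, -0.0531, 0.1979]
orientation: [-3.141, -0.002, 1.494]
force: [-0.7, 0.2, 0.7]
grip_width: 1.003
(array([-0.0001, -0.0004,  0.0024]), array([ 0.988, -0.005,  0.255]))
[-0.27899281  0.16445032 -0.10367633  1.30384673  0.0020939   1.36879065]
```

```bash
python3 -m pendant '0 0 0.002 0.988 0 0.25 1;0 0 0.002 0.988 0 0.25 1;0 0 0.002 0.988 0 0.25 1;0 0 0.002 0.988 0 0.25 1;0 0 0.002 0.988 0 0.25 1;0 0 0.002 0.988 0 0.25 1;0 0 0.002 0.988 0 0.25 1'
python3 - <<'E'
from h import *
p=bx(-.08,0,.16); print(need(p,np.pi/2+BY)); print(cam('wrist')['xyz'])
save('w1',bot.read_camera('wrist')); save('sc1',bot.read_camera('scene'),(220,110,420,260),4)
save('sd1',bot.read_camera('side'),(120,140,300,320),4)
E
```

```text
clock: 2.57
tcp_pos: [0.5028, 0.0937, 0.1608]
orientation: [-3.141, -0.002, 1.481]
force: [1.0, -0.4, -0.2]
grip_width: 1.005
(array([-0.0001, -0.0003,  0.0004]), array([ 0.007, -0.005,  0.005]))
[0.50962689 0.16551931 0.33673363]
```

View pics/w1.png

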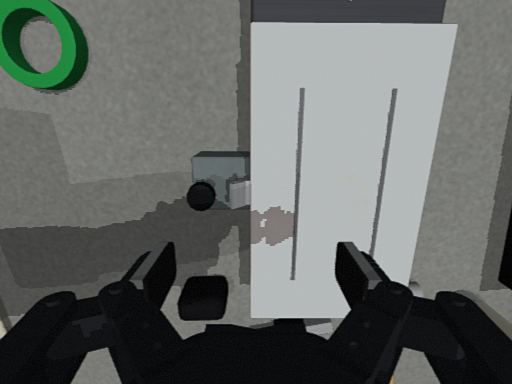

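View pics/sd1.png

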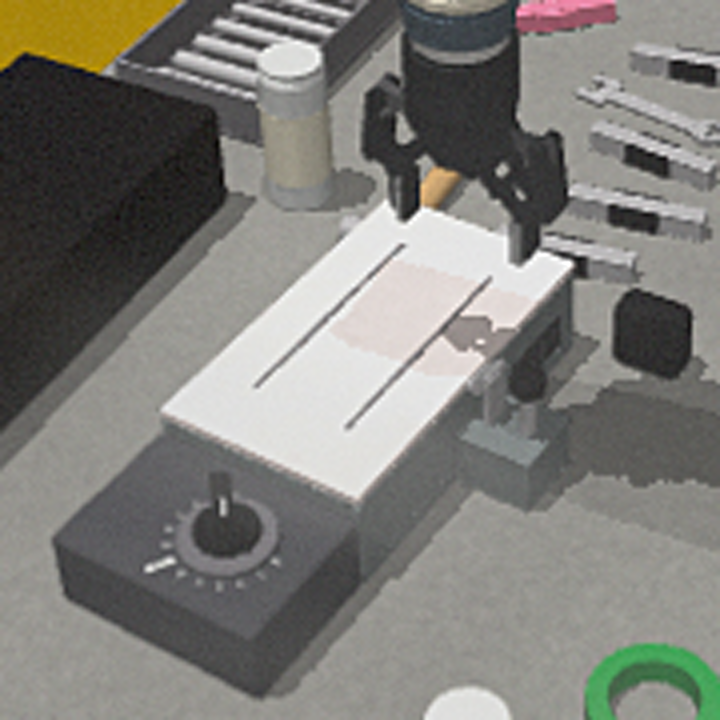

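Wrist view: button at (201,196), tooth at (238,192), lid's front edge along col 251, panel edge at row 23. I'll use these to check the box pose.

Run:
```python
from h import *
W=cam('wrist')
def inb(p):
    d=p[:2]-BC; c,s=np.cos(BY),np.sin(BY); return np.array([c*d[0]+s*d[1],-s*d[0]+c*d[1]]).round(4)
print('btn',plane(W,(201,196),.103),inb(plane(W,(201,196),.103)))
for u in [(251,23),(456,25),(251,318),(238,192)]: print(u,inb(plane(W,u,.085)))
print('btn expect px',proj(W,bx(-.13,0,.103)), 'fronts',proj(W,bx(-.085,.145,.085)),proj(W,bx(-.085,-.145,.085)),proj(W,bx(.085,.145,.085)))
# finger tip px: tool frame of camera
s=bot.sense();R=rot(s['orientation']);
for z in (0,-.013):
  for y in(-.0425,.0425): print(z,y,proj(W,s['tcp_pos']+R@np.array([0,y,z])))
```

```text
btn [0.45487858 0.10034801 0.103     ] [-0.1276  0.0011]
(251, 23) [-0.0824  0.1432]
(456, 25) [0.0853 0.142 ]
(251, 318) [-0.0832 -0.1465]
(238, 192) [-0.0954 -0.0001]
btn expect px [198.37035038 197.20052361] fronts [247.76206762  20.5015228 ] [249.41440164 316.8974043 ] [456.42986415  20.79494654]
0 -0.0425 [194.03761387 223.30172829]
0 0.0425 [315.8375481  223.42764134]
-0.013 -0.0425 [189.71828004 230.93948044]
-0.013 0.0425 [320.10916886 231.07513309]
```

View pics/sc1.png

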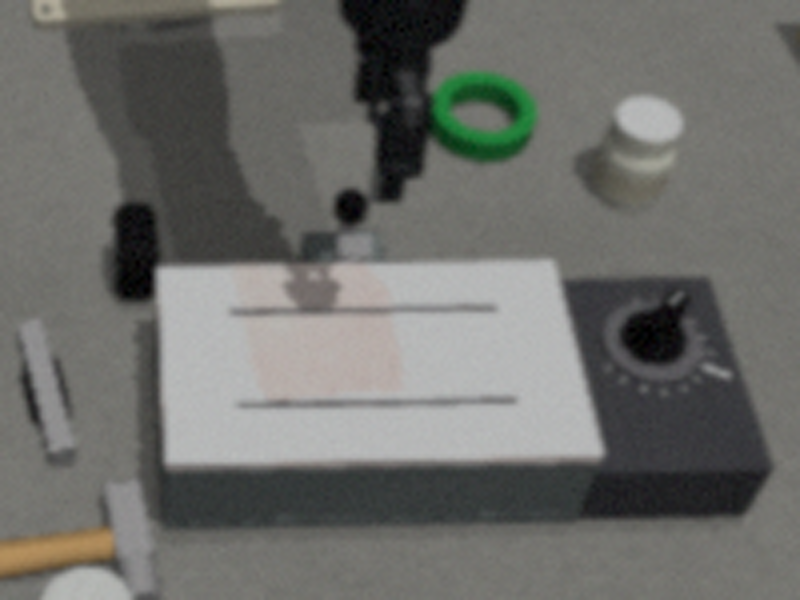

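Run:
```python
from h import *
D=cam('side'); s=bot.sense();R=rot(s['orientation'])
for z in (0,-.013,-.03):
  for y in(-.05,.05): print(z,y,proj(D,s['tcp_pos']+R@np.array([0,y,z]))) 
W=cam('wrist')
for u in [(172,243),(338,243),(136,300)]:
  r=R.T@ray(W,u); o=R.T@(W['xyz']-s['tcp_pos']); print(o,r)
  for x in(.011,0,-.011): 
    t=(x-o[0])/r[0]; print(u,x,(o+t*r).round(4))
```

```text
0 -0.05 [251.72545012 217.91167502]
0 0.05 [221.20704989 205.97792915]
-0.013 -0.05 [251.72760457 214.28649318]
-0.013 0.05 [221.03074808 202.38737102]
-0.03 -0.05 [251.73048084 209.47922954]
-0.03 0.05 [220.79728215 197.62817623]
[ 7.24861319e-02  1.64300130e-04 -1.75775785e-01] [-0.45297602 -0.30680544  0.90857433]
(172, 243) 0.011 [ 0.011  -0.0415 -0.0524]
(172, 243) 0 [ 0.     -0.0489 -0.0304]
(172, 243) -0.011 [-0.011  -0.0564 -0.0083]
[ 7.24861319e-02  1.64300130e-04 -1.75775785e-01] [-0.45242372  0.30569851  0.90888722]
(338, 243) 0.011 [ 0.011   0.0417 -0.0523]
(338, 243) 0 [ 0.      0.0491 -0.0302]
(338, 243) -0.011 [-0.011   0.0566 -0.0081]
[ 7.24861319e-02  1.64300130e-04 -1.75775785e-01] [-0.65473351 -0.43945006  0.84863233]
(136, 300) 0.011 [ 0.011  -0.0411 -0.0961]
(136, 300) 0 [ 0.     -0.0485 -0.0818]
(136, 300) -0.011 [-0.011  -0.0559 -0.0676]
```

```bash
sed -i 's/BC=.*; BY/BC=np.array([0.583,0.0868]); BY/' h.py; python3 -m pendant '0 0 0 0 0 0 0;0 0 0 0 0 0 0;0 0 0 0 0 0 0;0 0 0 0 0 0 0;0 0 0 0 0 0 0;0 0 0 0 0 0 0;0 0 0 0 0 0 0;0 0 0 0 0 0 0;0 0 0 0 0 0 0'
python3 - <<'E'
from h import *
save('w2',bot.read_camera('wrist')); 
save('sd2',bot.read_camera('side'),(180,140,300,240),6)
s=bot.sense();R=rot(s['orientation']);print(s['tcp_pos'],proj(cam('side'),s['tcp_pos']),proj(cam('wrist'),s['tcp_pos']),(proj(cam('side'),s['tcp_pos'])-[180,140])*6)
E
```

```text
clock: 3.47
tcp_pos: [0.5031, 0.0934, 0.1611]
orientation: [-3.141, -0.002, 1.479]
force: [-0.9, -0.9, -0.8]
grip_width: 0.003
[0.50307538 0.09333989 0.1611349 ] [236.24509695 211.87447135] [254.90065204 223.37972961] [337.47058171 431.2468281 ]
```

View pics/w2.png

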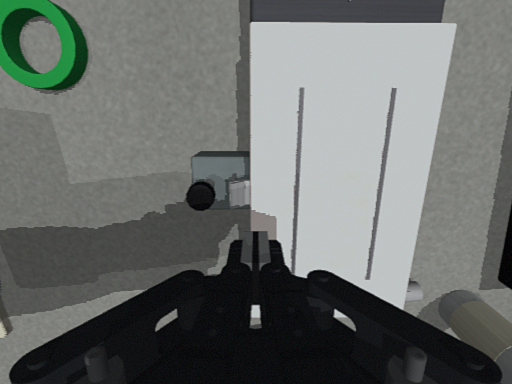

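View pics/sd2.png

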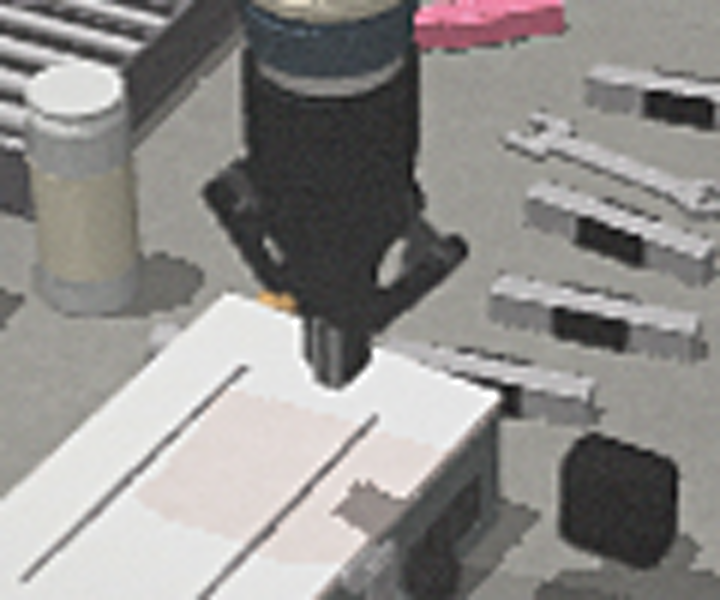

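Run:
```python
from h import *
im=bot.read_camera('scene'); save('sc2',im,(260,110,380,210),6)
```

```text
(no output)
```

View pics/sc2.png

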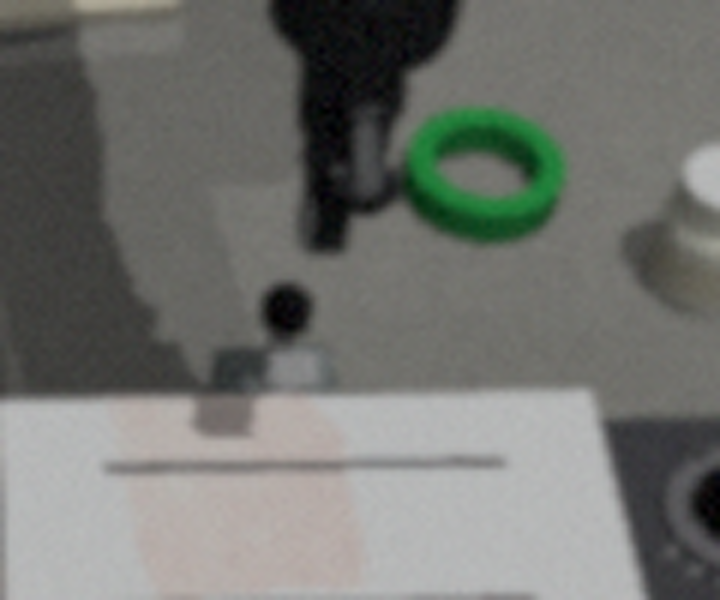

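Run:
```python
from h import *
S=cam('scene');D=cam('side')
print(tri(S,(260+324/6-.4,110+247/6-.4),D,(180+335/6-.4,140+384/6-.4)), bot.sense()['tcp_pos'], proj(S,bot.sense()['tcp_pos']))
```

```text
(array([0.50415883, 0.09444961, 0.19131091]), np.float64(0.00033085481246310753)) [0.50309778 0.09330599 0.16113819] [311.75611665 158.32786444]
```

```bash
python3 -m pendant '0 0 0 0 0 0 1;0 0 0 0 0 0 1;0 0 0 0 0 0 1;0 0 0 0 0 0 1;0 0 0 0 0 0 1;0 0 0 0 0 0 1;0 0 0 0 0 0 1;0 0 0 0 0 0 1;0 0 0 0 0 0 1'
python3 - <<'E'
from h import *
p=bx(-.08,0,.11); print(need(p,np.pi/2+BY));
E
```

```text
clock: 4.37
tcp_pos: [0.5031, 0.0933, 0.1611]
orientation: [-3.141, -0.002, 1.479]
force: [-0.3, 0.3, 0.6]
grip_width: 1.003
(array([-0.    , -0.0003,  0.0001]), array([0.005, 0.001, 0.341]))
```

```bash
python3 -m pendant '0 0 0 0.005 0 0.2 1;0 0 0 0.005 0 0.34 1;0 0 0 0.005 0 0.34 1;0 0 0 0.005 0 0.34 1'
python3 -m pendant '0 0 0 0 0 0.04 1;0 0 0 0 0 0.067 1;0 0 0 0 0 0.067 1'
python3 - <<'E'
from h import *
save('w3',bot.read_camera('wrist')); save('sd3',bot.read_camera('side'),(180,140,300,240),6); print(bot.sense()['tcp_pos'],bot.sense()['force'])
E
```

```text
clock: 4.7
tcp_pos: [0.5026, 0.0942, 0.1098]
orientation: [-3.139, -0.002, 1.479]
force: [0.0, -0.8, 0.3]
grip_width: 0.998
clock: 4.95
tcp_pos: [0.5027, 0.0942, 0.0998]
orientation: [-3.14, -0.002, 1.479]
force: [-0.3, -0.4, 0.2]
grip_width: 1.003
[0.50278302 0.09417055 0.10020933] [ 0.5993641  -0.65292833  0.44096913]
```

View pics/sd3.png

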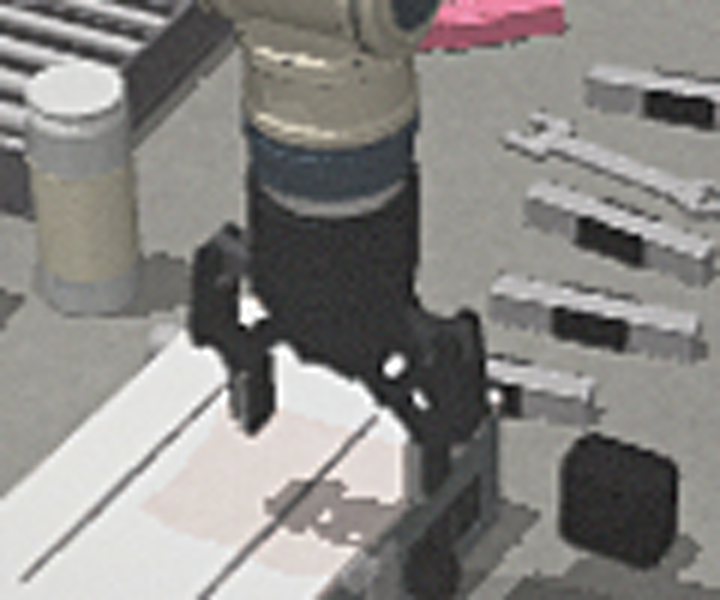

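View pics/w3.png

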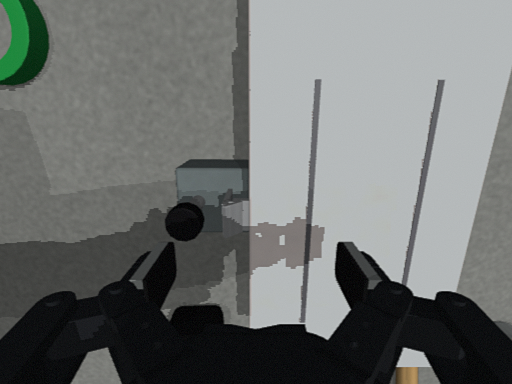

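```bash
python3 -m pendant '0 0 0 0 0 0.033 1;0 0 0 0 0 0.033 1'
python3 -m pendant '0 0 0 0 0 0.033 1;0 0 0 0 0 0.033 1'
python3 -m pendant '0 0 0 0 0 0.02 1;0 0 0 0 0 0.02 1'
python3 - <<'E'
from h import *
save('sd4',bot.read_camera('side'),(180,140,300,240),6); print(bot.sense()['tcp_pos'],bot.sense()['force'])
E
```

```text
clock: 5.22
tcp_pos: [0.5027, 0.0942, 0.0949]
orientation: [-3.14, -0.002, 1.479]
force: [-0.7, -0.3, -0.4]
grip_width: 0.999
clock: 5.38
tcp_pos: [0.5023, 0.0942, 0.0892]
orientation: [-3.139, -0.002, 1.479]
force: [-0.3, 0.4, -0.3]
grip_width: 1.002
clock: 5.55
tcp_pos: [0.5019, 0.0942, 0.0855]
orientation: [-3.138, -0.002, 1.479]
force: [-1.4, 0.6, -0.5]
grip_width: 1.003
[0.50205868 0.09418377 0.08578182] [-0.13442116 -0.1841827   0.25136279]
```

View pics/sd4.png

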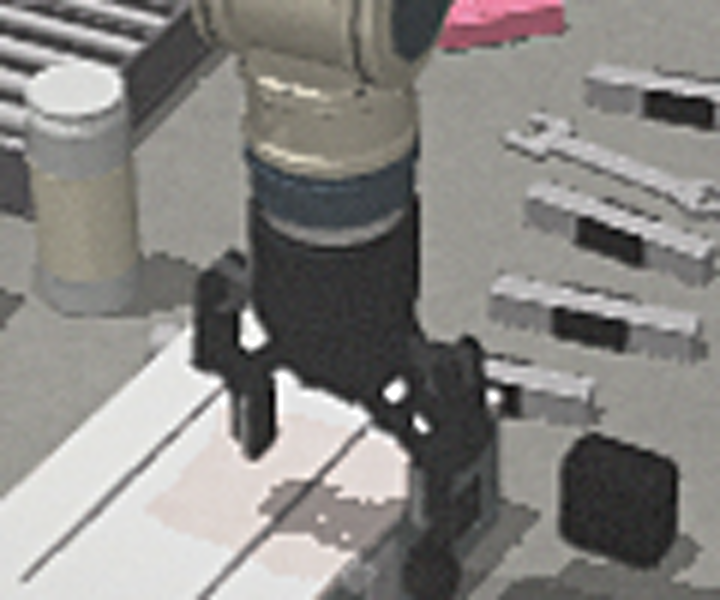

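The force reads zero and the fingertip is visibly still above the button. I'll keep probing downward.

```bash
python3 -m pendant '0 0 0 0 0 0.033 1;0 0 0 0 0 0.033 1'
python3 -m pendant '0 0 0 0 0 0.033 1;0 0 0 0 0 0.033 1'
python3 -m pendant '0 0 0 0 0 0.033 1;0 0 0 0 0 0.033 1'
python3 -m pendant '0 0 0 0 0 0.02 1;0 0 0 0 0 0.02 1'
python3 - <<'E'
from h import *
save('sd5',bot.read_camera('side'),(180,140,300,240),6); save('w5',bot.read_camera('wrist'));print(bot.sense()['tcp_pos'],bot.sense()['force'],bot.sense()['wrist_torque'])
E
```

```text
clock: 5.77
tcp_pos: [0.5017, 0.0942, 0.0801]
orientation: [-3.137, -0.002, 1.479]
force: [-0.4, 1.1, -0.5]
grip_width: 0.999
clock: 5.93
tcp_pos: [0.5012, 0.0942, 0.0741]
orientation: [-3.136, -0.002, 1.479]
force: [-0.0, 0.2, -0.0]
grip_width: 1.003
clock: 6.1
tcp_pos: [0.5007, 0.0942, 0.0682]
orientation: [-3.135, -0.001, 1.479]
force: [-0.2, -0.4, -1.0]
grip_width: 1.005
clock: 6.27
tcp_pos: [0.5003, 0.0941, 0.0645]
orientation: [-3.134, -0.001, 1.479]
force: [-0.2, 0.1, 0.2]
grip_width: 1.002
[0.50055347 0.09416979 0.0650844 ] [ 0.12574474  0.14725072 -0.0631523 ] [-1.30361409e-05 -8.39378449e-04  2.70817375e-02]
```

View pics/sd5.png

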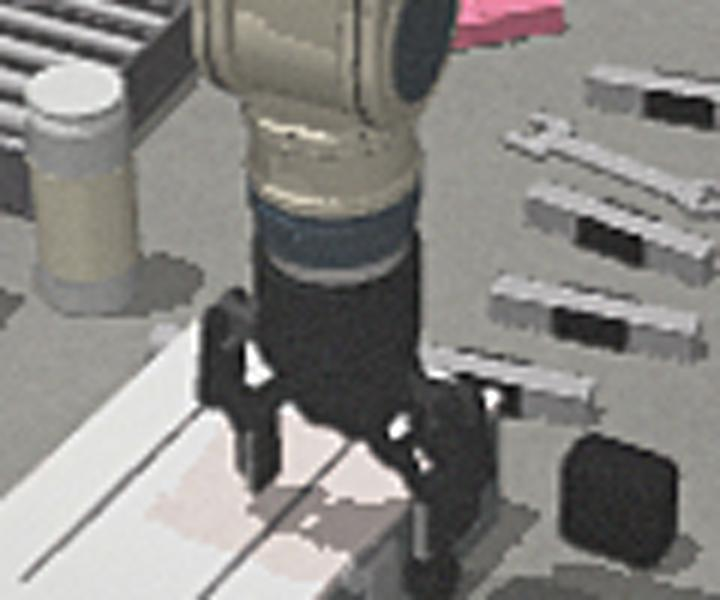

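View pics/w5.png

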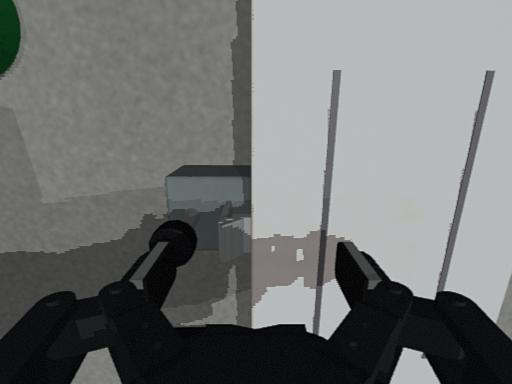

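Run:
```python
from h import *
print(need(bx(-.08,0,.061),np.pi/2+BY))
```

```text
(array([-0.0011, -0.0002,  0.0001]), array([0.002, 0.019, 0.027]))
```

```bash
python3 -m pendant '-0.001 0 0 0 0.019 0.027 1;-0.001 0 0 0 0.019 0.027 1'
python3 -m pendant '0 0 0 0 0 0.015 1;0 0 0 0 0 0.015 1'
python3 -m pendant '0 0 0 0 0 0.015 1;0 0 0 0 0 0.015 1'
python3 - <<'E'
from h import *
save('sd5',bot.read_camera('side'),(180,140,300,240),6); save('w5',bot.read_camera('wrist'));print(bot.sense()['tcp_pos'],bot.sense()['force'],bot.sense()['wrist_torque'])
print(need(bx(-.08,0,.055),np.pi/2+BY))
E
```

```text
clock: 6.53
tcp_pos: [0.5036, 0.0939, 0.0605]
orientation: [-3.141, -0.001, 1.479]
force: [-0.7, -0.3, -0.5]
grip_width: 0.999
clock: 6.7
tcp_pos: [0.5034, 0.0939, 0.0579]
orientation: [-3.141, -0.001, 1.479]
force: [-0.3, -1.0, -1.2]
grip_width: 0.999
clock: 6.87
tcp_pos: [0.5036, 0.0939, 0.0555]
orientation: [-3.141, -0.001, 1.479]
force: [0.1, -0.1, 1.3]
grip_width: 1.003
[0.50351246 0.09386658 0.05561985] [0.55006134 0.36221733 0.74003594] [-0.03280879 -0.04967114  0.00254512]
(array([-0.0001, -0.0002,  0.0001]), array([ 0.002, -0.001,  0.004]))
```

```bash
python3 -m pendant '0 0 0 0 0 0.013 1;0 0 0 0 0 0.013 1'
python3 -m pendant '0 0 0 0 0 0.013 1;0 0 0 0 0 0.013 1'
python3 - <<'E'
from h import *
save('sd6',bot.read_camera('side'),(180,140,300,240),6); save('w6',bot.read_camera('wrist'));print(bot.sense()['tcp_pos'],bot.sense()['force'],bot.sense()['wrist_torque'])
E
```

```text
clock: 7.13
tcp_pos: [0.5035, 0.0939, 0.0537]
orientation: [-3.141, -0.001, 1.479]
force: [-0.4, -0.1, 4.6]
grip_width: 1.003
clock: 7.3
tcp_pos: [0.5036, 0.0939, 0.0517]
orientation: [-3.142, -0.001, 1.479]
force: [-1.0, -0.0, 7.0]
grip_width: 1.001
[0.5036443  0.09385785 0.05189136] [-1.42538535 -0.18080448  6.77094348] [ 0.0219262   0.33749613 -0.02845916]
```

View pics/sd6.png

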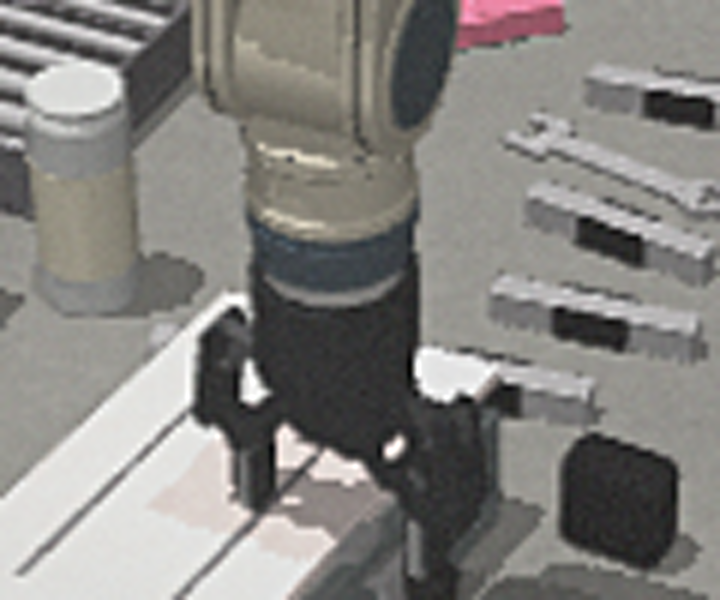

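View pics/w6.png

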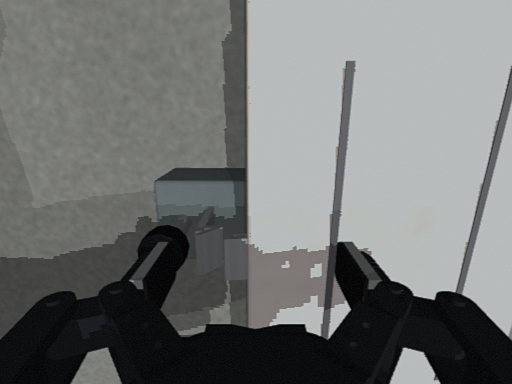

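The lid has let go and rests against the rear finger, and the force rose to about 7 N. Now I'll follow the lid's arc, holding it back.

```bash
python3 -m pendant '0 0 0 0.0 0.008 -0.04 1;0 0 0 0 0.019 -0.077 1;0 0 0 0 0.03 -0.115 1;0 0 0 0 0.045 -0.155 1;0 0 0 0 0.08 -0.231 1;0 0 0 0 0.08 -0.231 1'
python3 - <<'E'
from h import *
save('sd7',bot.read_camera('side'),(150,110,300,240),5); save('w7',bot.read_camera('wrist'));print(bot.sense()['tcp_pos'],bot.sense()['force'],bot.sense()['wrist_torque'])
E
```

```text
clock: 7.9
tcp_pos: [0.5176, 0.0926, 0.0887]
orientation: [3.138, -0.002, 1.479]
force: [-0.2, 0.1, 3.4]
grip_width: 1.006
[0.51627876 0.09270157 0.08707399] [1.66369717 0.39491974 0.24203267] [ 0.01089925 -0.30295232 -0.00737967]
```

View pics/sd7.png

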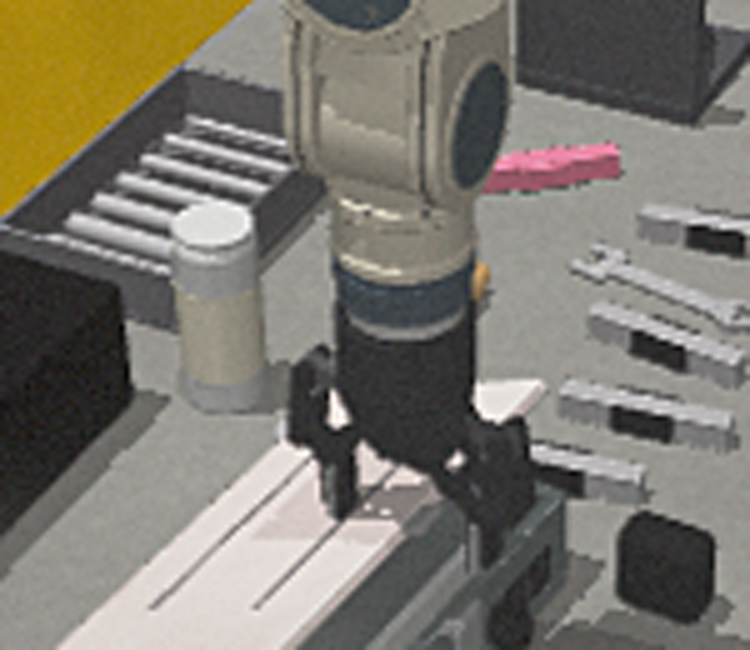

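View pics/w7.png

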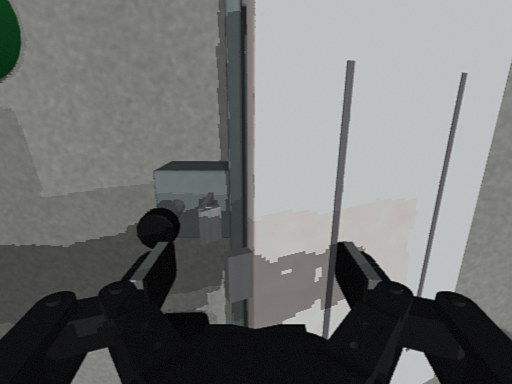

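```bash
python3 -m pendant '0 0 0 0 0.042 -0.071 1;0 0 0 0 0.091 -0.138 1;0 0 0 0 0.146 -0.2 1;0 0 0 0 0.207 -0.256 1;0 0 0 0 0.274 -0.305 1;0 0 0 0 0.345 -0.348 1;0 0 0 0 0.42 -0.383 1; 0 0 0 0 0.498 -0.411 1;0 0 0 0 0.579 -0.431 1;0 0 0 0 0.66 -0.442 1;0 0 0 0 0.66 -0.442 1'
python3 - <<'E'
from h import *
save('sd8',bot.read_camera('side'),(100,80,300,230),4); save('w8',bot.read_camera('wrist'));print(bot.sense()['tcp_pos'],bot.sense()['force'],bot.sense()['wrist_torque'])
E
```

```text
clock: 8.92
tcp_pos: [0.6163, 0.0832, 0.1528]
orientation: [3.14, -0.001, 1.479]
force: [-0.2, 0.0, 1.0]
grip_width: 0.996
[0.61432575 0.08350345 0.1526173 ] [-0.2239176   0.71703477 -0.86114228] [-0.04179433 -0.02827979  0.0026593 ]
```

View pics/sd8.png

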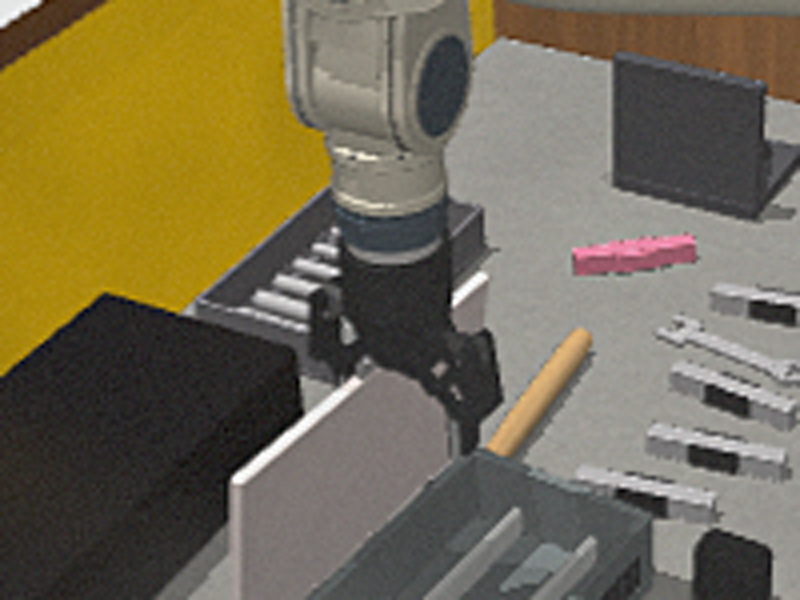

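View pics/w8.png

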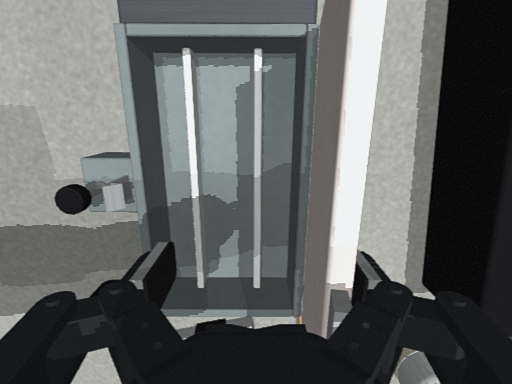

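```bash
python3 -m pendant '0 0 0 0 0.05 0 1;0 0 0 0 0.1 0 1;0 0 0 0 0.1 0 1;0 0 0 0 0.1 0 1;0 0 0 0 0.1 0 1;0 0 0 0 0.1 -0.2 1;0 0 0 0 0.1 -0.4 1;0 0 0 0 0.1 -0.8 1;0 0 0 0 0.1 -0.8 1;0 0 0 0 0.1 -0.8 1'
python3 - <<'E'
from h import *
save('sd9',bot.read_camera('side'),(100,80,300,230),4); save('w9',bot.read_camera('wrist'));print(bot.sense()['tcp_pos'],bot.sense()['force'],bot.sense()['wrist_torque'])
E
```

```text
clock: 9.85
tcp_pos: [0.6302, 0.0821, 0.278]
orientation: [3.134, -0.002, 1.479]
force: [0.6, 0.6, 0.2]
grip_width: 0.998
[0.62932113 0.08200817 0.273138  ] [ 0.19693013 -0.38813452 -1.72204361] [ 0.06041102 -0.0642883  -0.00654144]
```

View pics/sd9.png

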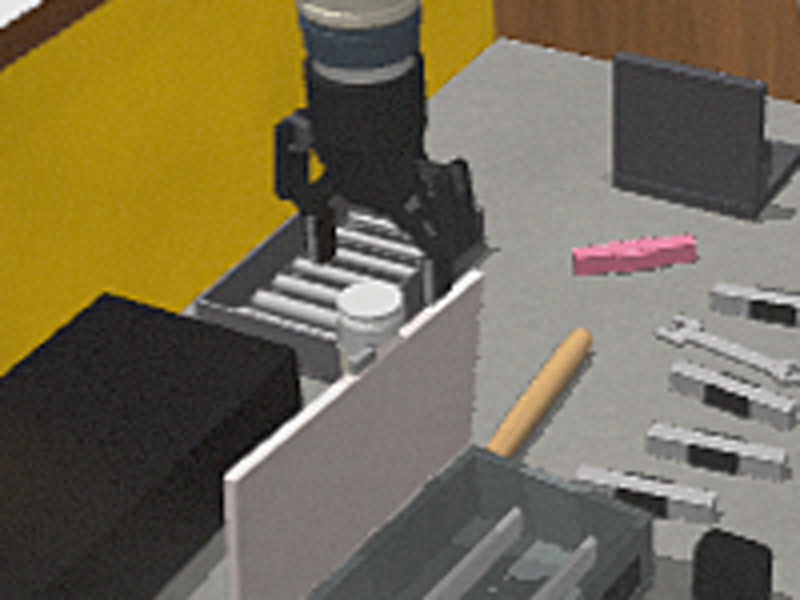

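View pics/w9.png

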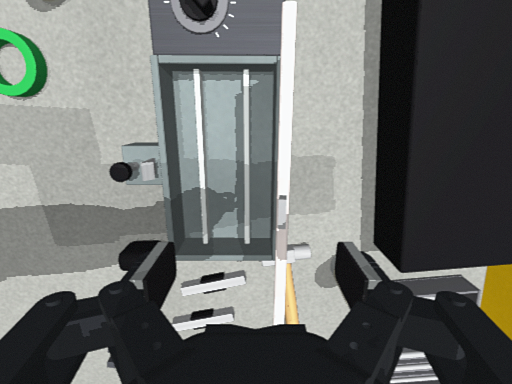

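The lid is fully open and at rest, seen edge-on at cols 275-297. The box interior and both rests are visible. Next I'll move over the bars with the tool turned.

Run:
```python
from h import *
print(need([.53,-.10,.20],np.pi+.11),bot.sense()['qpos'])
```

```text
(array([ 0.0004, -0.    , -0.2821]), array([-1.27 , -0.549,  0.485])) [-3.24899687e-03  4.05992516e-01  4.26745450e-01  1.59021274e+00
  1.38178993e-03  1.65925640e+00]
```

```bash
python3 -m pendant '0 0 0 -0.2 -0.2 0 1;0 0 -0.03 -0.5 -0.4 0 1;0 0 -0.06 -0.8 -0.55 0 1;0 0 -0.08 -1 -0.55 0.2 1;0 0 -0.1 -1 -0.55 0.3 0.8;0 0 -0.12 -1 -0.55 0.4 0.6;0 0 -0.14 -1 -0.55 0.48 0.6;0 0 -0.16 -1 -0.55 0.48 0.6;0 0 -0.18 -1 -0.55 0.48 0.6;0 0 -0.2 -1 -0.55 0.48 0.6;0 0 -0.22 -1 -0.55 0.48 0.6;0 0 -0.24 -1 -0.55 0.48 0.6'
python3 - <<'E'
from h import *
print(need([.53,-.14,.18],np.pi+.11),bot.sense()['qpos'])
E
```

```text
clock: 10.95
tcp_pos: [0.5325, -0.0594, 0.1991]
orientation: [3.14, -0.002, 2.848]
force: [-0.3, 0.9, -0.3]
grip_width: 0.6
(array([ 0.0003, -0.0003, -0.0643]), array([-0.14 , -0.519,  0.126])) [-0.26890121  0.23533871 -0.00882918  1.32855131  0.00172086  0.02507394]
```

```bash
python3 -m pendant '0 0 -0.02 -0.14 -0.52 0 0.6;0 0 -0.04 -0.14 -0.52 0 0.6;0 0 -0.064 -0.14 -0.52 0 0.6;0 0 -0.064 -0.14 -0.52 0 0.6;0 0 -0.064 -0.14 -0.52 0 0.6'
python3 - <<'E'
from h import *
save('w10',bot.read_camera('wrist')); save('sc10',bot.read_camera('scene'),(80,110,280,260),4)
E
```

```text
clock: 11.37
tcp_pos: [0.5289, -0.1406, 0.1972]
orientation: [3.138, -0.004, -3.032]
force: [-0.0, -0.4, -0.7]
grip_width: 0.599
```

View pics/w10.png

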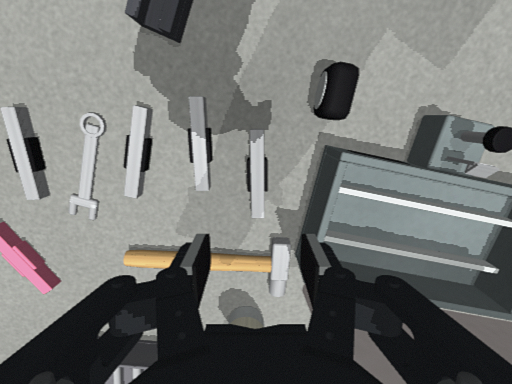

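View pics/sc10.png

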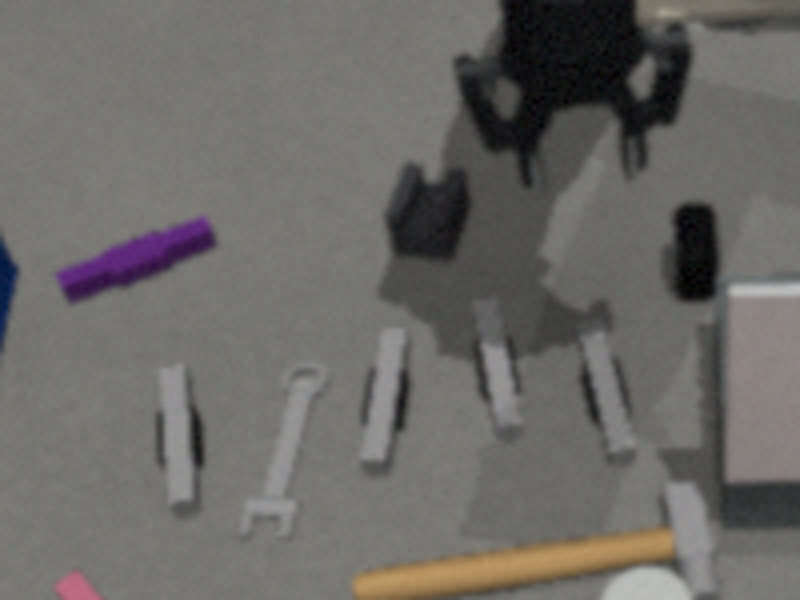

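Run:
```python
from h import *
im=cv2.imread('pics/w10.png')[:,:,::-1]; save('w10z',im,(0,80,280,230),2.8)
```

```text
(no output)
```

View pics/w10z.png

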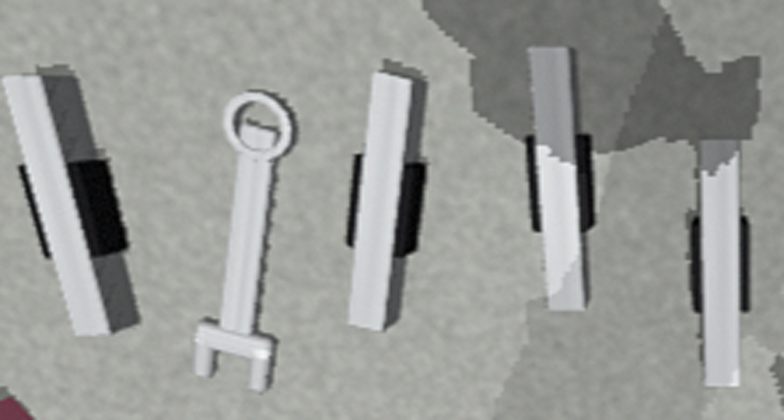

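Run:
```python
from h import *
W=cam('wrist');S=cam('scene')
z=lambda x,y:(x/2.8-.3,80+y/2.8-.3)
e=lambda x,y:(80+x/4-.375,110+y/4-.375)
w=[((23,74),(92,334)),((393,75),(368,327)),((551,47),(568,308)),((720,140),(722,385))]
s=[((172,370),(183,503)),((395,332),(376,463)),((487,304),(511,428)),((594,324),(624,452))]
for i in range(4):
    A,B=[plane(W,z(*q),.022) for q in w[i]]; m=(A+B)/2
    t=[tri(W,z(*q),S,e(*r))[0].round(3) for q,r in zip(w[i],s[i])]
    print(i,m.round(4),np.linalg.norm(A-B).round(4),'ang',np.arctan2(*(B-A)[[1,0]]).round(3),'tri',t)
print(bot.sense()['tcp_pos'])
```

```text
0 [ 0.538  -0.4423  0.022 ] 0.1195 ang 0.128 tri [array([ 0.479, -0.455,  0.015]), array([ 0.599, -0.436,  0.018])]
1 [ 0.5208 -0.2955  0.022 ] 0.1185 ang -0.114 tri [array([ 0.462, -0.292,  0.014]), array([ 0.581, -0.304,  0.017])]
2 [ 0.5015 -0.2135  0.022 ] 0.1179 ang 0.115 tri [array([ 0.443, -0.222,  0.014]), array([ 0.562, -0.208,  0.016])]
3 [ 0.5329 -0.1358  0.022 ] 0.118 ang 0.117 tri [array([ 0.475, -0.142,  0.017]), array([ 0.593, -0.129,  0.018])]
[ 0.52931912 -0.13982129  0.19788544]
```

Run:
```python
from h import *
print(need([.533,-.136,.03],np.pi+.117))
```

```text
(array([ 0.0005, -0.0004, -0.0018]), array([-0.03 ,  0.019,  1.119]))
```

```bash
python3 -m pendant '0 0 -0.002 -0.03 0.02 0.2 0.6;0 0 -0.002 -0.03 0.02 0.45 0.6;0 0 -0.002 -0.03 0.02 0.7 0.6;0 0 -0.002 -0.03 0.02 0.95 0.6;0 0 -0.002 -0.03 0.02 1 0.6;0 0 -0.002 -0.03 0.02 1 0.6'
python3 - <<'E'
from h import *
save('w11',bot.read_camera('wrist'))
save('sd11',bot.read_camera('side'),(220,100,370,230),5); save('sc11',bot.read_camera('scene'),(120,110,320,260),4)
print(need([.533,-.136,-.02],np.pi+.117))
E
```

```text
clock: 11.97
tcp_pos: [0.5312, -0.1347, 0.0458]
orientation: [3.135, -0.007, -3.024]
force: [-0.3, 0.5, 0.7]
grip_width: 0.599
(array([ 0.0003, -0.0001,  0.0002]), array([0.008, 0.001, 0.467]))
```

View pics/w11.png

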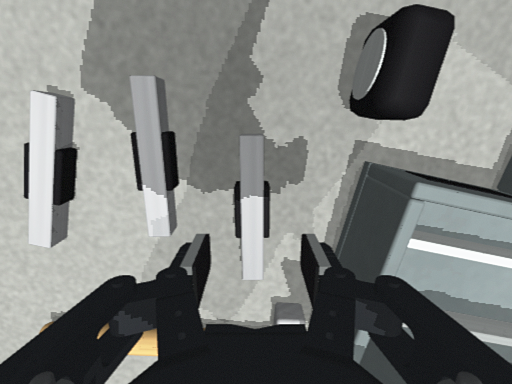

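View pics/sc11.png

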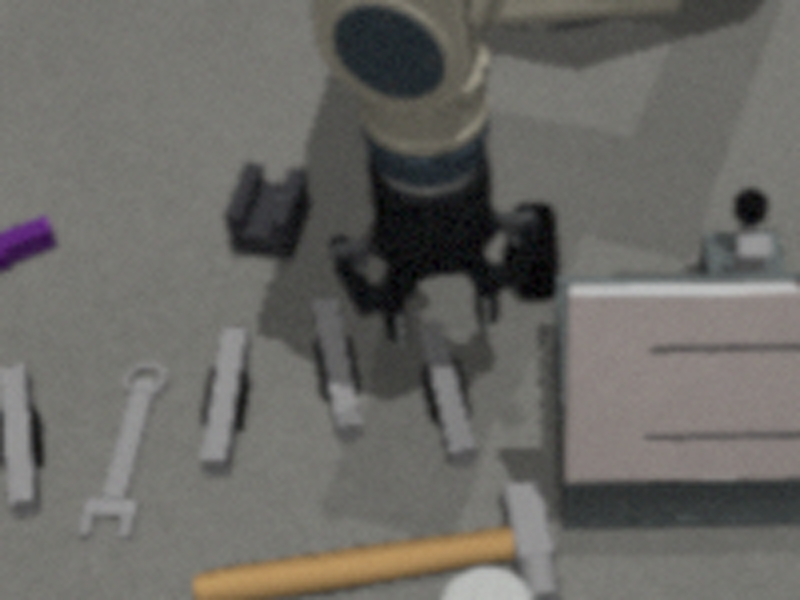

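View pics/sd11.png

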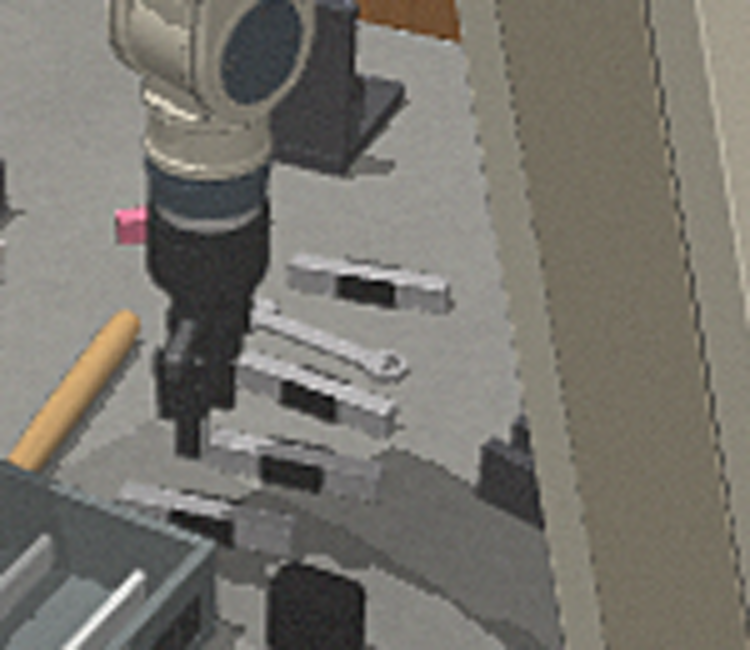

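```bash
python3 -m pendant '0 0 0 0 0 0.15 0.6;0 0 0 0.008 0 0.3 0.6;0 0 0 0.008 0 0.4 0.6;0 0 0 0.008 0 0.4 0.6;0 0 0 0.008 0 0.4 0.6'
python3 - <<'E'
from h import *
save('w12',bot.read_camera('wrist'))
save('sd12',bot.read_camera('side'),(220,100,370,230),5)
print(need([.533,-.136,-.025],np.pi+.117))
E
```

```text
clock: 12.53
tcp_pos: [0.5339, -0.1366, -0.0085]
orientation: [3.14, 0.001, -3.024]
force: [0.7, 0.3, 1.0]
grip_width: 0.6
(array([0.0001, 0.0004, 0.0002]), array([0.009, 0.006, 0.114]))
```

View pics/w12.png

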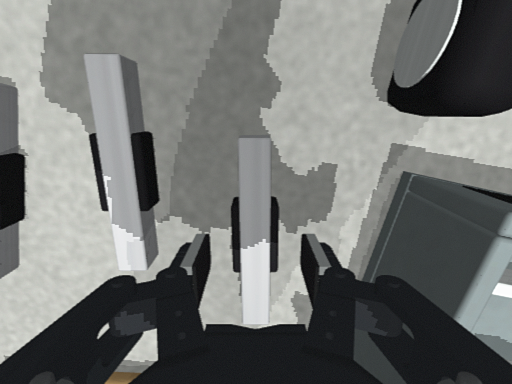

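View pics/sd12.png

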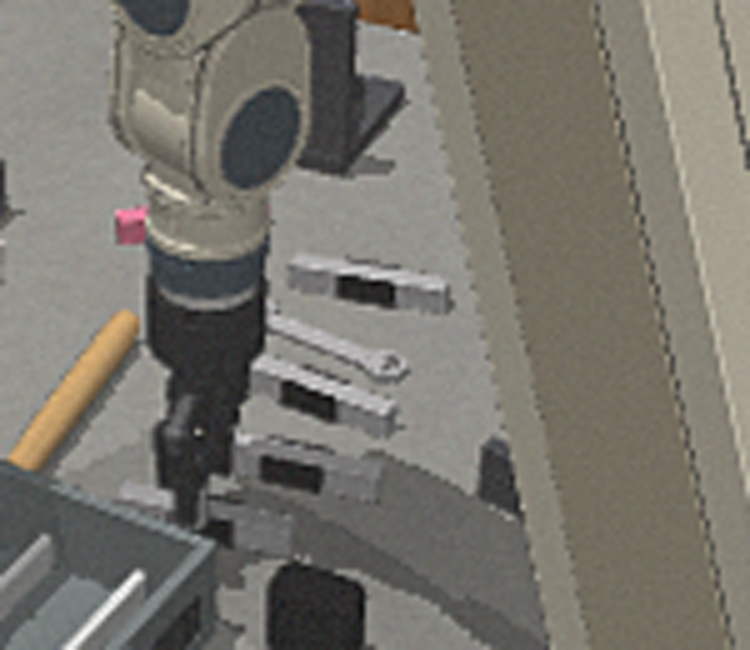

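```bash
python3 -m pendant '0 0 0 0.009 0.006 0.06 0.6;0 0 0 0.009 0.006 0.09 0.6;0 0 0 0.009 0.006 0.1 0.6;0 0 0 0.009 0.006 0.1 0.6'
python3 - <<'E'
from h import *
save('w13',bot.read_camera('wrist'))
save('sd13',bot.read_camera('side'),(220,100,370,230),5)
print(need([.533,-.136,-.026],np.pi+.117),bot.sense()['force'])
E
```

```text
clock: 12.97
tcp_pos: [0.5327, -0.1359, -0.0233]
orientation: [3.141, 0.002, -3.024]
force: [0.4, 0.5, 0.6]
grip_width: 0.603
(array([0.0001, 0.0004, 0.0002]), array([-0.  ,  0.  ,  0.02])) [-0.1919845  -0.75777763 -0.24858091]
```

View pics/sd13.png

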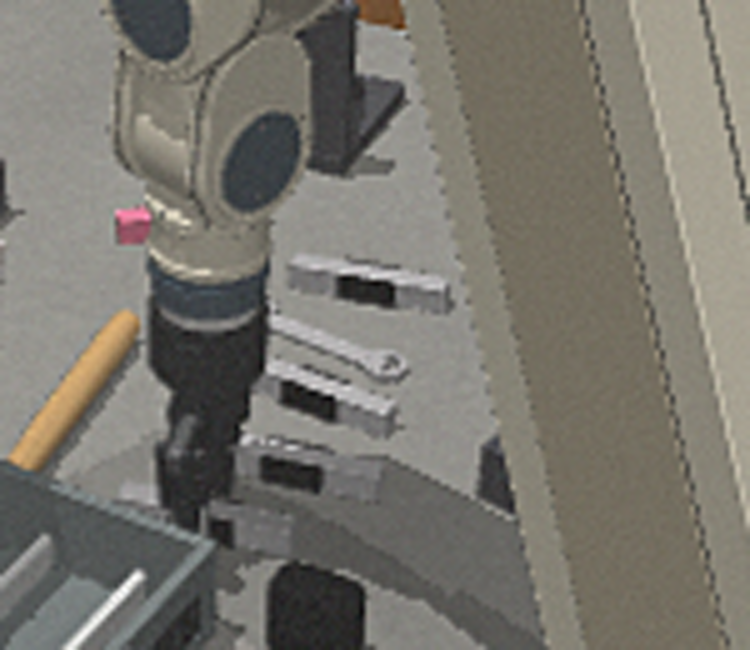

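View pics/w13.png

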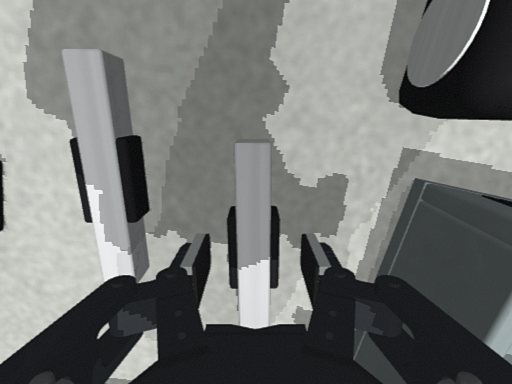

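```bash
python3 -m pendant '0 0 0 0 0 0.01 0.2;0 0 0 0 0 0.01 0.2;0 0 0 0 0 0.01 0.2;0 0 0 0 0 0.01 0.2;0 0 0 0 0 0.01 0.2;0 0 0 0 0 0.01 0.2' 60
python3 -m pendant '0 0 0 0 0 -0.1 0.2;0 0 0 0 0 -0.3 0.2;0 0 0 0 0 -0.5 0.2;0 0 0 0 0 -0.5 0.2'
python3 - <<'E'
from h import *
save('w14',bot.read_camera('wrist'))
save('sd14',bot.read_camera('side'),(220,100,370,230),5)
print(bot.sense()['tcp_pos'],bot.sense()['force'],bot.sense()['grip_width'])
E
```

```text
clock: 13.57
tcp_pos: [0.5332, -0.1361, -0.0242]
orientation: [3.141, 0.003, -3.024]
force: [-0.3, 0.1, 4.7]
grip_width: 0.309
clock: 13.9
tcp_pos: [0.5352, -0.137, 0.0554]
orientation: [-3.139, 0.008, -3.023]
force: [1.5, -0.8, -2.4]
grip_width: 0.311
[ 0.5332936  -0.13625172  0.05118331] [-0.24579961 -0.77170479 -3.90063573] 0.3113770244295448
```

View pics/w14.png

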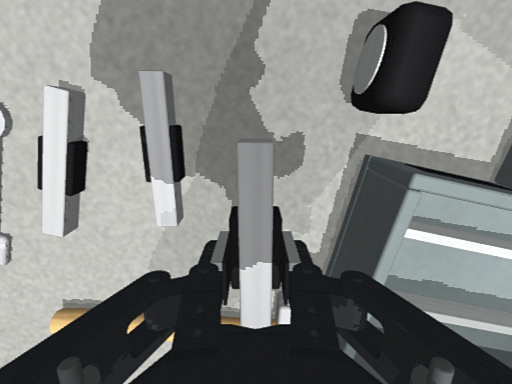

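View pics/sd14.png

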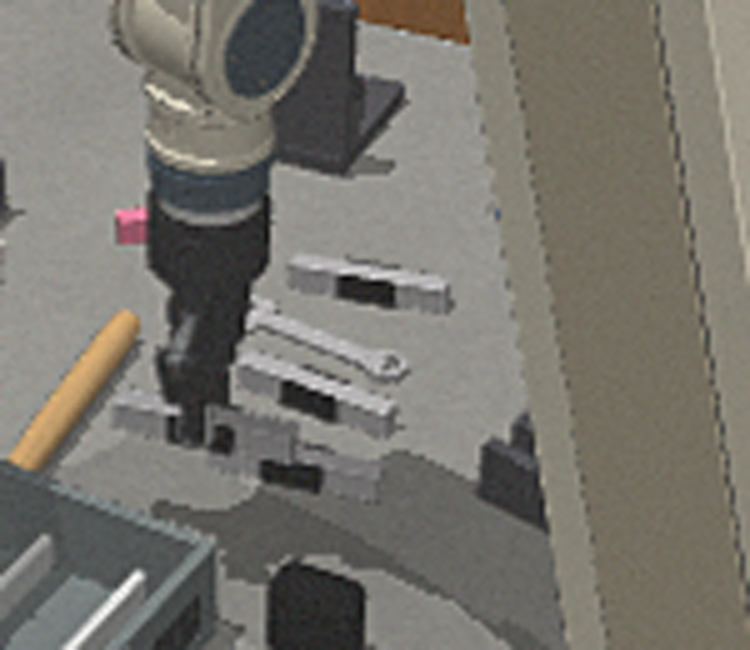

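```bash
python3 -m pendant '0 0 0 0 0 -0.2 0.2;0 0 0 0 0 -0.36 0.2;0 0 0 0 0 -0.36 0.2'
python3 - <<'E'
from h import *
print(need(bx(0,.08,.1),np.pi+BY)); print(need(bx(0,-.07,.1),np.pi+BY))
E
```

```text
clock: 14.25
tcp_pos: [0.5342, -0.1367, 0.1076]
orientation: [-3.139, 0.007, -3.024]
force: [0.4, -1.3, -2.9]
grip_width: 0.308
(array([-0.0002,  0.0011,  0.0334]), array([-0.609,  1.963,  0.05 ]))
(array([-0.0002,  0.0011,  0.0334]), array([-0.401,  0.985,  0.051]))
```

```bash
python3 -m pendant '0 0.001 0.01 -0.1 0.25 0 0.2;0 0.001 0.02 -0.2 0.5 0 0.2;0 0.001 0.033 -0.3 0.75 0 0.2;0 0.001 0.033 -0.4 0.98 0 0.2;0 0.001 0.033 -0.4 0.98 0 0.2;0 0.001 0.033 -0.4 0.98 0 0.2;0 0.001 0.033 -0.4 0.98 0 0.2'
python3 - <<'E'
from h import *
print(need(bx(0,.08,.1),np.pi+BY))
E
```

```text
clock: 14.83
tcp_pos: [0.5756, 0.0165, 0.1057]
orientation: [-3.14, -0.002, 3.053]
force: [-0.6, -0.6, -2.8]
grip_width: 0.305
(array([-0.0002, -0.0003,  0.0006]), array([-0.01 ,  1.004,  0.036]))
```

```bash
python3 -m pendant '0 0 0 -0.01 0.25 0 0.2;0 0 0 -0.01 0.5 0 0.2;0 0 0 -0.01 0.75 0 0.2;0 0 0 -0.01 1 0 0.2;0 0 0 -0.01 1 0 0.2;0 0 0 -0.01 1 0 0.2;0 0 0 -0.01 1 0 0.2'
python3 - <<'E'
from h import *
print(need(bx(0,.08,.03),np.pi+BY)); save('w15',bot.read_camera('wrist'))
E
```

```text
clock: 15.42
tcp_pos: [0.59, 0.1646, 0.1046]
orientation: [-3.139, -0.003, 3.053]
force: [0.5, -1.0, -2.8]
grip_width: 0.305
(array([-0.0004, -0.0006,  0.0005]), array([-0.003,  0.014,  0.497]))
```

View pics/w15.png

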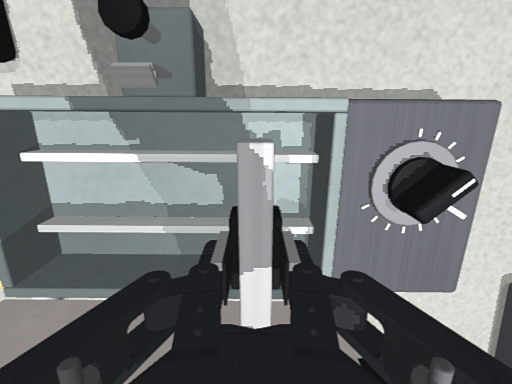

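```bash
python3 -m pendant '0 0 0 0 0.014 0.2 0.2;0 0 0 0 0.014 0.4 0.2;0 0 0 0 0.014 0.5 0.2;0 0 0 0 0.014 0.57 0.2;0 0 0 0 0.014 0.57 0.2;0 0 0 0 0.014 0.57 0.2'
python3 -m pendant '0 0 0 0 0 0.02 0.2;0 0 0 0 0 0.02 0.2'
python3 - <<'E'
from h import *
print(need(bx(0,.08,.012),np.pi+BY));s=bot.sense(); print(s['force'],s['tcp_pos'])
E
```

```text
clock: 15.97
tcp_pos: [0.5903, 0.165, 0.0196]
orientation: [-3.139, -0.003, 3.05]
force: [1.1, -0.3, -1.4]
grip_width: 0.309
clock: 16.13
tcp_pos: [0.5911, 0.1647, 0.0176]
orientation: [-3.14, -0.001, 3.05]
force: [-0.2, -0.1, -2.9]
grip_width: 0.309
(array([-0.0003, -0.0002,  0.    ]), array([0.006, 0.012, 0.037]))
[-0.20688471 -0.07499504 -2.88266733] [0.59112444 0.16466146 0.01757973]
```

```bash
python3 -m pendant '0 0 0 0 0.01 0.018 0.2;0 0 0 0 0.01 0.018 0.2;0 0 0 0 0.01 0.018 0.2'
python3 -m pendant '0 0 0 0 0 0.016 0.2;0 0 0 0 0 0.016 0.2;0 0 0 0 0 0.016 0.2'
python3 - <<'E'
from h import *
s=bot.sense(); print(s['force'],s['tcp_pos']); save('w16',bot.read_camera('wrist')); save('sd16',bot.read_camera('side'),(120,130,300,270),4)
E
```

```text
clock: 16.38
tcp_pos: [0.5914, 0.1663, 0.0152]
orientation: [-3.14, -0.001, 3.05]
force: [-0.0, -0.0, -3.5]
grip_width: 0.305
clock: 16.63
tcp_pos: [0.5913, 0.1663, 0.0127]
orientation: [-3.14, -0.001, 3.05]
force: [0.4, -0.1, -2.2]
grip_width: 0.307
[ 0.44959896 -0.08947792 -2.20438085] [0.59129412 0.16634194 0.01272472]
```

View pics/sd16.png

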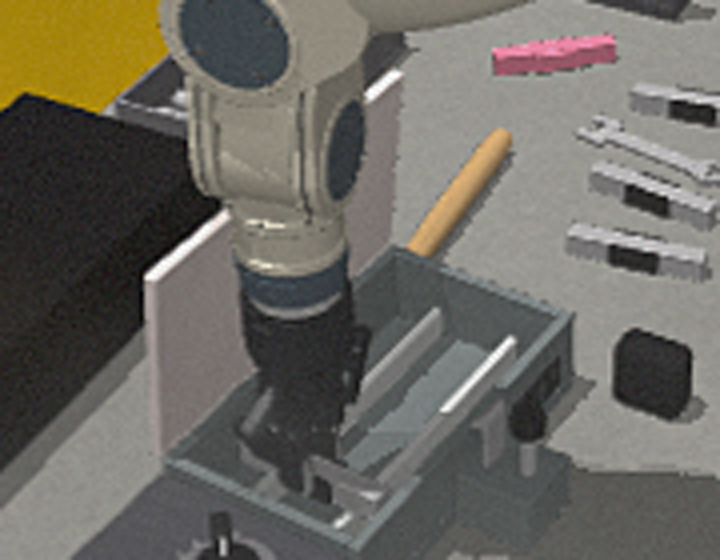

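View pics/w16.png

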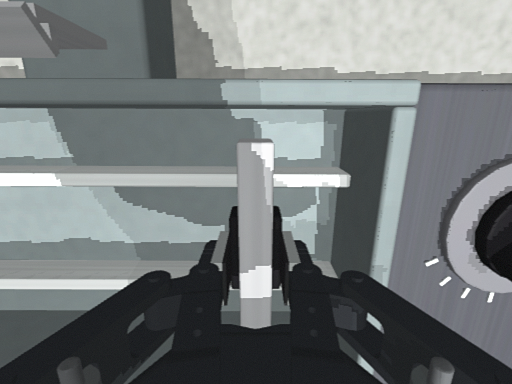

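```bash
python3 -m pendant '0 0 0 0 0 0.012 0.2;0 0 0 0 0 0.012 0.2;0 0 0 0 0 0.012 0.2'
python3 -c "
from h import *
s=bot.sense(); print(s['force'],s['tcp_pos'])"
```

```text
clock: 16.98
tcp_pos: [0.5916, 0.1664, 0.0118]
orientation: [-3.14, 0.0, 3.05]
force: [-1.5, -0.8, 4.8]
grip_width: 0.306
[-1.49995968 -0.79489952  4.79349712] [0.59160467 0.16637685 0.01180093]
```

```bash
python3 -m pendant '0 0 0 0 0 0 0.5;0 0 0 0 0 0 0.5;0 0 0 0 0 0 0.5;0 0 0 0 0 0 0.5;0 0 0 0 0 -0.1 0.5;0 0 0 0 0 -0.3 0.5;0 0 0 0 0 -0.55 0.5;0 0 0 0 0 -0.8 0.55;0 0 0 0 0 -0.9 0.6;0 0 0 0 0 -0.9 0.6;0 0 0 0 0 -0.9 0.6'
python3 - <<'E'
from h import *
s=bot.sense(); print(s['force'],s['tcp_pos']); save('w17',bot.read_camera('wrist'))
print(need([.5015,-.2135,.15],np.pi+.115))
E
```

```text
clock: 17.9
tcp_pos: [0.592, 0.1667, 0.1475]
orientation: [-3.14, 0.002, 3.05]
force: [-0.3, -0.2, -0.6]
grip_width: 0.598
[-0.30401605 -0.17408871 -0.55835434] [0.59204181 0.16669872 0.14745365]
(array([-0.0003, -0.0001, -0.0329]), array([ 0.365, -2.578, -0.021]))
```

View pics/w17.png

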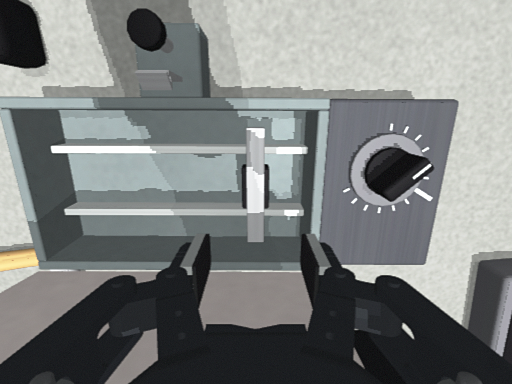

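Bar 3 lies squarely across both rests: bar rows 128–242, rests at rows 149 and 210. Next is bar 2.

```bash
python3 -m pendant '0 0 0 0.1 -0.25 0 0.6;0 0 0 0.2 -0.5 0 0.6;0 0 0 0.3 -0.75 0 0.6;0 0 0 0.36 -1 0 0.6;0 0 0 0.36 -1 0 0.6;0 0 0 0.36 -1 0 0.6'
python3 -m pendant '0 0 -0.01 0 -0.25 0 0.6;0 0 -0.02 0 -0.5 0 0.6;0 0 -0.033 0 -0.75 0 0.6;0 0 -0.033 0 -1 0 0.6;0 0 -0.033 0 -1 0 0.6;0 0 -0.033 0 -1 0 0.6'
python3 - <<'E'
from h import *
print(need([.5015,-.2135,.15],np.pi+.115))
E
```

```text
clock: 18.45
tcp_pos: [0.5227, 0.0206, 0.1452]
orientation: [-3.14, -0.003, 3.046]
force: [0.7, 0.6, 0.0]
grip_width: 0.601
clock: 18.95
tcp_pos: [0.5084, -0.1295, 0.1441]
orientation: [3.141, -0.005, -3.032]
force: [-0.2, -0.4, -0.3]
grip_width: 0.601
(array([ 0.    , -0.0007, -0.0008]), array([ 0.107, -0.552, -0.039]))
```

```bash
python3 -m pendant '0 -0.0007 -0.001 0.1 -0.25 0 0.6;0 -0.0007 -0.001 0.1 -0.5 0 0.6;0 -0.0007 -0.001 0.1 -0.55 0.2 0.6;0 -0.0007 -0.001 0.1 -0.55 0.4 0.6;0 -0.0007 -0.001 0.1 -0.55 0.5 0.6;0 -0.0007 -0.001 0.1 -0.55 0.5 0.6'
python3 - <<'E'
from h import *
save('w20',bot.read_camera('wrist'));print(bot.sense()['tcp_pos'])
E
```

```text
clock: 19.45
tcp_pos: [0.5008, -0.2104, 0.0651]
orientation: [3.137, -0.006, -3.024]
force: [0.1, 1.0, -0.6]
grip_width: 0.599
[ 0.50173897 -0.21091928  0.0673152 ]
```

View pics/w20.png

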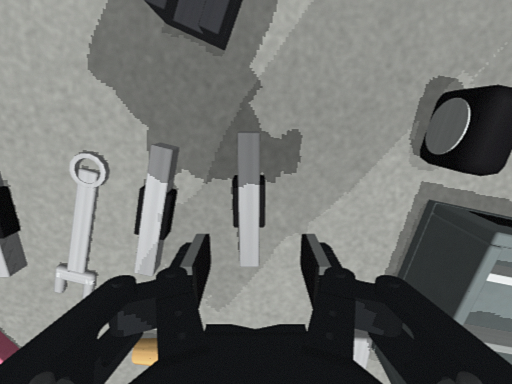

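```bash
cat >> h.py <<'E'
def bar(u,v,z=.022):
    W=cam('wrist'); A,B=plane(W,u,z),plane(W,v,z); m=(A+B)/2; a=np.arctan2(*(B-A)[[1,0]])
    print('bar',m.round(4),'len',np.linalg.norm(A-B).round(4),'ang',a.round(3)); return m,a
E
python3 - <<'E'
from h import *
m,a=bar((248,132),(249.3,266)); print(need([m[0],m[1],-.008],np.pi+a))
E
```

```text
bar [ 0.503  -0.2161  0.022 ] len 0.1205 ang 0.121
(array([ 0.0005, -0.0006, -0.0005]), array([-0.006, -0.037,  0.502]))
```

```bash
python3 -m pendant '0 0 0 -0.006 -0.03 0.15 0.6;0 0 0 -0.006 -0.03 0.3 0.6;0 0 0 -0.006 -0.03 0.5 0.6;0 0 0 -0.006 -0.03 0.5 0.6;0 0 0 -0.006 -0.03 0.5 0.6'
python3 - <<'E'
from h import *
save('w21',bot.read_camera('wrist')); print(need([.503,-.2155,-.024],np.pi+.12))
E
```

```text
clock: 19.92
tcp_pos: [0.503, -0.214, -0.0073]
orientation: [3.137, -0.005, -3.023]
force: [0.4, -0.3, -1.1]
grip_width: 0.601
(array([ 0.0004, -0.0004, -0.0002]), array([ 0.006, -0.005,  0.119]))
```

View pics/w21.png

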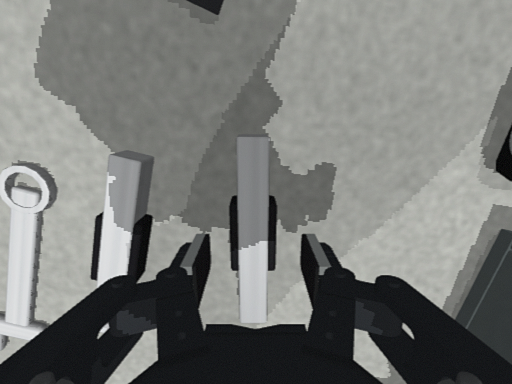

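```bash
python3 -m pendant '0 0 0 0.006 -0.005 0.06 0.6;0 0 0 0.006 -0.005 0.115 0.6;0 0 0 0.006 -0.005 0.115 0.6;0 0 0 0.006 -0.005 0.115 0.6;0 0 0 0.006 -0.005 0.115 0.2;0 0 0 0.006 -0.005 0.115 0.2;0 0 0 0.006 -0.005 0.115 0.2;0 0 0 0.006 -0.005 0.115 0.2;0 0 0 0.006 -0.005 0.115 0.2;0 0 0 0.006 -0.005 0.115 0.2' 60
python3 -m pendant '0 0 0 0 0 -0.1 0.2;0 0 0 0 0 -0.3 0.2;0 0 0 0 0 -0.5 0.2;0 0 0 0 0 -0.7 0.2;0 0 0 0 0 -0.85 0.2;0 0 0 0 0 -0.85 0.2'
python3 - <<'E'
from h import *
save('w22',bot.read_camera('wrist'))
print(need(bx(0,.027,.1),np.pi+BY)); print(need(bx(0,-.123,.1),np.pi+BY))
E
```

```text
clock: 20.8
tcp_pos: [0.5032, -0.2156, -0.0228]
orientation: [3.139, -0.002, -3.023]
force: [-1.8, 2.0, 4.9]
grip_width: 0.305
clock: 21.3
tcp_pos: [0.5054, -0.217, 0.1093]
orientation: [-3.139, 0.003, -3.023]
force: [1.4, 0.5, -2.1]
grip_width: 0.307
(array([-0.    ,  0.0002,  0.0336]), array([-0.797,  2.122,  0.045]))
(array([-0.    ,  0.0002,  0.0336]), array([-0.587,  1.144,  0.045]))
```

View pics/w22.png

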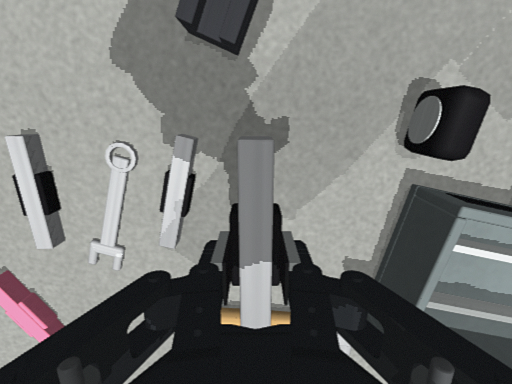

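```bash
python3 -m pendant '0 0 0.01 -0.1 0.25 0 0.2;0 0 0.02 -0.2 0.5 0 0.2;0 0 0.033 -0.3 0.75 0 0.2;0 0 0.033 -0.4 1 0 0.2;0 0 0.033 -0.4 1 0 0.2;0 0 0.033 -0.4 1 0 0.2;0 0 0.033 -0.4 1 0 0.2'
python3 - <<'E'
from h import *
print(need(bx(0,.027,.1),np.pi+BY))
E
```

```text
clock: 21.93
tcp_pos: [0.5457, -0.0602, 0.1054]
orientation: [-3.141, -0.001, 3.054]
force: [0.6, -0.2, -3.0]
grip_width: 0.306
(array([-0.    , -0.0001,  0.0007]), array([-0.163,  1.178,  0.036]))
```

```bash
python3 -m pendant '0 0 0 -0.05 0.25 0 0.2;0 0 0 -0.1 0.5 0 0.2;0 0 0 -0.16 0.75 0 0.2;0 0 0 -0.16 1 0 0.2;0 0 0 -0.16 1 0 0.2;0 0 0 -0.16 1 0 0.2'
python3 - <<'E'
from h import *
print(need(bx(0,.027,.02),np.pi+BY))
E
```

```text
clock: 22.43
tcp_pos: [0.5825, 0.0874, 0.1044]
orientation: [-3.141, -0.002, 3.056]
force: [0.2, -0.5, -2.5]
grip_width: 0.309
(array([-0.0001, -0.0004,  0.001 ]), array([-0.006,  0.176,  0.562]))
```

```bash
python3 -m pendant '0 0 0.001 -0.006 0.16 0 0.2;0 0 0.001 -0.006 0.16 0 0.2;0 0 0.001 -0.006 0.16 0.15 0.2;0 0 0.001 -0.006 0.16 0.35 0.2;0 0 0.001 -0.006 0.16 0.5 0.2;0 0 0.001 -0.006 0.16 0.57 0.2;0 0 0.001 -0.006 0.16 0.57 0.2;0 0 0.001 -0.006 0.16 0.57 0.2'
python3 - <<'E'
from h import *
print(need(bx(0,.025,.0135),np.pi+BY)); save('w23',bot.read_camera('wrist')); print(bot.sense()['force'])
E
```

```text
clock: 23.1
tcp_pos: [0.5854, 0.1099, 0.0191]
orientation: [-3.141, -0.003, 3.048]
force: [-0.9, -0.2, -1.2]
grip_width: 0.306
(array([-0.0001, -0.0005, -0.0003]), array([0.002, 0.012, 0.037]))
[ 0.20905753 -0.38982602 -1.92662172]
```

View pics/w23.png

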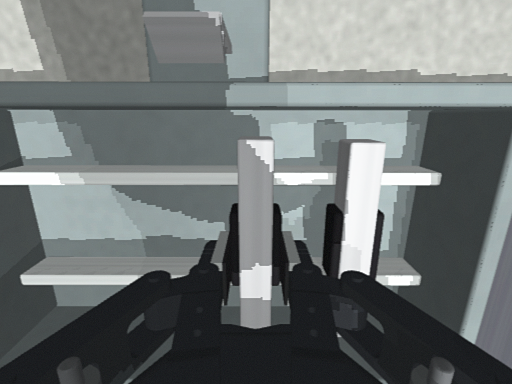

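Clear of the placed bar. Lowering to contact.

```bash
python3 -m pendant '0 0 0 0 0 0.03 0.2;0 0 0 0 0 0.037 0.2;0 0 0 0 0 0.037 0.2'
python3 -m pendant '0 0 0 0 0 0.014 0.2;0 0 0 0 0 0.014 0.2;0 0 0 0 0 0.014 0.2'
python3 -c "
from h import *
s=bot.sense(); print(s['force'],s['tcp_pos'])"
```

```text
clock: 23.4
tcp_pos: [0.5864, 0.1102, 0.015]
orientation: [-3.141, 0.0, 3.048]
force: [-0.1, -0.7, -3.3]
grip_width: 0.31
clock: 23.65
tcp_pos: [0.5868, 0.1102, 0.0132]
orientation: [-3.141, 0.001, 3.048]
force: [-0.0, 0.2, -1.2]
grip_width: 0.307
[-0.0285634   0.16876144 -1.21115783] [0.5867652  0.1102279  0.01324386]
```

```bash
python3 -m pendant '0 0 0 0 0 0.011 0.2;0 0 0 0 0 0.011 0.2;0 0 0 0 0 0.011 0.2'
python3 -m pendant '0 0 0 0 0 0 0.42;0 0 0 0 0 0 0.42;0 0 0 0 0 0 0.42;0 0 0 0 0 -0.05 0.42;0 0 0 0 0 -0.2 0.42;0 0 0 0 0 -0.4 0.42;0 0 0 0 0 -0.6 0.42;0 0 0 0 0 -0.8 0.55;0 0 0 0 0 -0.9 0.6;0 0 0 0 0 -0.9 0.6;0 0 0 0 0 -0.9 0.6'
python3 - <<'E'
from h import *
s=bot.sense(); print(s['force'],s['tcp_pos']); save('w24',bot.read_camera('wrist'))
print(need([.5208,-.2955,.15],np.pi-.114))
E
```

```text
clock: 23.9
tcp_pos: [0.5869, 0.1102, 0.0132]
orientation: [-3.141, 0.002, 3.048]
force: [-5.2, -1.7, 12.7]
grip_width: 0.308
clock: 24.82
tcp_pos: [0.587, 0.1104, 0.1491]
orientation: [-3.141, 0.004, 3.048]
force: [1.0, 0.7, -0.3]
grip_width: 0.599
[ 0.98079858  0.66268666 -0.33640205] [0.58699176 0.11036651 0.1491493 ]
(array([-0.0001,  0.0003,  0.0033]), array([ 0.183, -2.734, -0.013]))
```

View pics/w24.png

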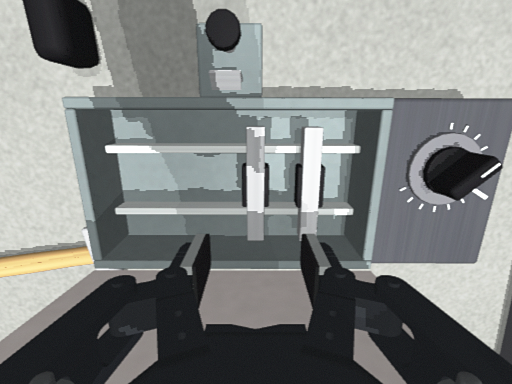

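Two bars are down well. Next is bar 1.

```bash
python3 -m pendant '0 0 0 0 -0.25 0 0.6;0 0 0 0.03 -0.5 0 0.6;0 0 0 0.06 -0.75 0 0.6;0 0 0 0.06 -1 0 0.6;0 0 0 0.06 -1 0 0.6;0 0 0 0.06 -1 0 0.6'
python3 -m pendant '0 0 0.003 0 -0.25 0 0.6;0 0 0.003 0.03 -0.5 0 0.6;0 0 0.003 0.06 -0.75 0 0.6;0 0 0.003 0.06 -1 0 0.6;0 0 0.003 0.06 -1 0 0.6;0 0 0.003 0.06 -1 0 0.6'
python3 - <<'E'
from h import *
print(need([.5208,-.2955,.065],np.pi-.114))
E
```

```text
clock: 25.37
tcp_pos: [0.5626, -0.0399, 0.1466]
orientation: [-3.142, -0.0, 3.045]
force: [0.4, 0.6, 0.4]
grip_width: 0.598
clock: 25.87
tcp_pos: [0.5388, -0.1888, 0.1455]
orientation: [3.141, -0.002, 3.024]
force: [-0.5, 1.4, 0.1]
grip_width: 0.6
(array([ 0.0001, -0.0003, -0.0006]), array([ 0.035, -0.721,  0.536]))
```

```bash
python3 -m pendant '0 0 0 0.03 -0.25 0 0.6;0 0 0 0.03 -0.5 0 0.6;0 0 0 0.03 -0.72 0.2 0.6;0 0 0 0.03 -0.72 0.4 0.6;0 0 0 0.03 -0.72 0.53 0.6;0 0 0 0.03 -0.72 0.53 0.6'
python3 - <<'E'
from h import *
save('w30',bot.read_camera('wrist'));print(bot.sense()['tcp_pos'])
E
```

```text
clock: 26.37
tcp_pos: [0.5198, -0.2924, 0.0611]
orientation: [3.136, -0.009, 3.025]
force: [-0.2, 0.3, 0.3]
grip_width: 0.601
[ 0.52085283 -0.2928981   0.06373051]
```

View pics/w30.png

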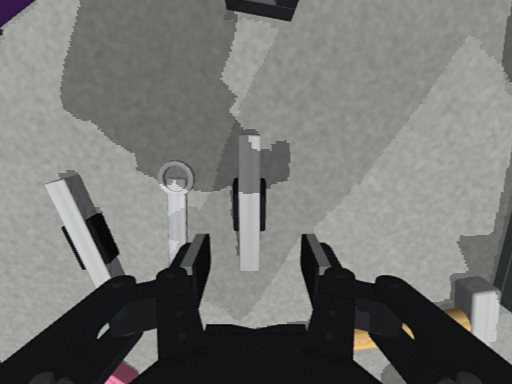

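Run:
```python
from h import *
m,a=bar((249,135),(249.5,270)); print(need([m[0],m[1],-.008],np.pi+a))
```

```text
bar [ 0.5227 -0.2979  0.022 ] len 0.1202 ang -0.118
(array([ 0.0006, -0.001 ,  0.0003]), array([-0.019, -0.033,  0.478]))
```

```bash
python3 -m pendant '0 -0.001 0 -0.015 -0.03 0.15 0.52;0 -0.001 0 -0.015 -0.03 0.3 0.52;0 -0.001 0 -0.015 -0.03 0.48 0.52;0 -0.001 0 -0.015 -0.03 0.48 0.52;0 -0.001 0 -0.015 -0.03 0.48 0.52'
python3 - <<'E'
from h import *
save('w31',bot.read_camera('wrist')); print(need([.522,-.297,-.024],np.pi-.116))
E
```

```text
clock: 26.83
tcp_pos: [0.5226, -0.296, -0.0075]
orientation: [3.137, -0.001, 3.027]
force: [0.5, -0.7, 0.6]
grip_width: 0.519
(array([0.0005, 0.0002, 0.0002]), array([ 0.009, -0.003,  0.117]))
```

View pics/w31.png

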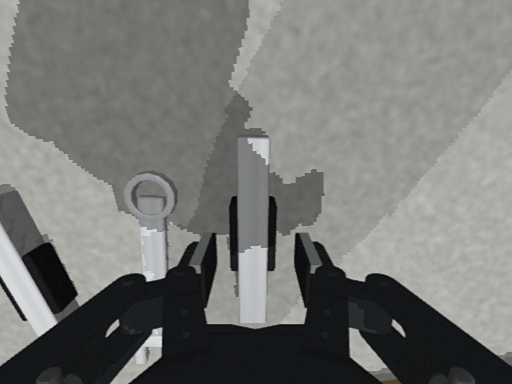

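```bash
python3 -m pendant '0 0 0 0.006 -0.003 0.06 0.52;0 0 0 0.006 -0.003 0.115 0.52;0 0 0 0.006 -0.003 0.115 0.52;0 0 0 0.006 -0.003 0.115 0.52;0 0 0 0.006 -0.003 0.115 0.2;0 0 0 0.006 -0.003 0.115 0.2;0 0 0 0.006 -0.003 0.115 0.2;0 0 0 0.006 -0.003 0.115 0.2;0 0 0 0.006 -0.003 0.115 0.2;0 0 0 0.006 -0.003 0.115 0.2' 60
python3 -m pendant '0 0 0 0 0 -0.1 0.2;0 0 0 0 0 -0.3 0.2;0 0 0 0 0 -0.5 0.2;0 0 0 0 0 -0.7 0.2;0 0 0 0 0 -0.85 0.2;0 0 0 0 0 -0.85 0.2'
python3 - <<'E'
from h import *
save('w32',bot.read_camera('wrist'))
print(need(bx(0,-.028,.1),np.pi+BY))
E
```

```text
clock: 27.72
tcp_pos: [0.5226, -0.2974, -0.023]
orientation: [3.139, 0.002, 3.027]
force: [-1.7, 0.6, 5.9]
grip_width: 0.309
clock: 28.22
tcp_pos: [0.524, -0.299, 0.1092]
orientation: [-3.141, 0.008, 3.027]
force: [-0.1, -0.4, -1.9]
grip_width: 0.306
(array([ 0.0001,  0.0009, -0.0036]), array([-0.105,  2.411,  0.046]))
```

View pics/w32.png

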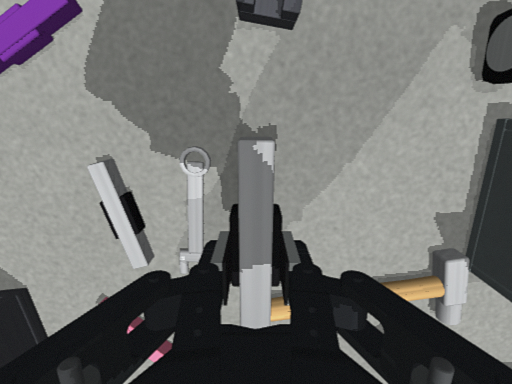

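```bash
python3 -m pendant '0 0 0 -0.01 0.25 0 0.2;0 0 0 -0.03 0.5 0 0.2;0 0 -0.003 -0.05 0.75 0 0.2;0 0 -0.003 -0.05 1 0 0.2;0 0 -0.003 -0.05 1 0 0.2;0 0 -0.003 -0.05 1 0 0.2'
python3 -m pendant '0 0 0 -0.01 0.25 0 0.2;0 0 0 -0.03 0.5 0 0.2;0 0 0 -0.05 0.75 0 0.2;0 0 0 -0.05 1 0 0.2;0 0 0 -0.05 1 0 0.2;0 0 0 -0.05 1 0 0.2'
python3 - <<'E'
from h import *
print(need(bx(0,-.03,.02),np.pi+BY))
E
```

```text
clock: 28.77
tcp_pos: [0.5473, -0.148, 0.1051]
orientation: [3.14, 0.003, 3.049]
force: [0.6, -0.8, -2.7]
grip_width: 0.307
clock: 29.27
tcp_pos: [0.5683, 0.0017, 0.104]
orientation: [3.14, 0.001, 3.051]
force: [0.1, -1.2, -3.3]
grip_width: 0.308
(array([0.0002, 0.0002, 0.0002]), array([-0.045,  0.373,  0.561]))
```

```bash
python3 -m pendant '0 0 0 -0.045 0.2 0 0.2;0 0 0 -0.045 0.37 0 0.2;0 0 0 -0.045 0.37 0 0.2;0 0 0 -0.045 0.37 0.15 0.2;0 0 0 -0.045 0.37 0.35 0.2;0 0 0 -0.045 0.37 0.5 0.2;0 0 0 -0.045 0.37 0.57 0.2;0 0 0 -0.045 0.37 0.57 0.2;0 0 0 -0.045 0.37 0.57 0.2'
python3 - <<'E'
from h import *
print(need(bx(0,-.03,.0135),np.pi+BY)); save('w33',bot.read_camera('wrist')); print(bot.sense()['force'])
E
```

```text
clock: 30.02
tcp_pos: [0.5802, 0.0552, 0.0186]
orientation: [3.141, 0.0, 3.05]
force: [0.5, 0.0, -2.1]
grip_width: 0.311
(array([0.0002, 0.0001, 0.    ]), array([0.001, 0.011, 0.034]))
[ 0.24603084 -0.09564784 -3.11139332]
```

View pics/w33.png

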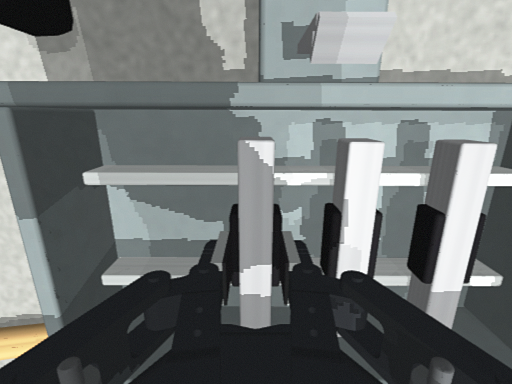

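```bash
python3 -m pendant '0 0 0 0 0 0.03 0.2;0 0 0 0 0 0.037 0.2;0 0 0 0 0 0.037 0.2'
python3 -m pendant '0 0 0 0 0 0.014 0.2;0 0 0 0 0 0.014 0.2;0 0 0 0 0 0.014 0.2'
python3 -m pendant '0 0 0 0 0 0.01 0.2;0 0 0 0 0 0.01 0.2'
```

```text
clock: 30.32
tcp_pos: [0.5813, 0.0553, 0.0145]
orientation: [3.14, 0.003, 3.05]
force: [0.5, 0.0, -2.7]
grip_width: 0.308
clock: 30.57
tcp_pos: [0.5817, 0.0553, 0.013]
orientation: [3.14, 0.004, 3.05]
force: [-0.6, -0.7, 2.2]
grip_width: 0.307
clock: 30.73
tcp_pos: [0.5818, 0.0553, 0.0129]
orientation: [3.141, 0.006, 3.05]
force: [-5.1, -1.3, 12.7]
grip_width: 0.309
```

```bash
python3 -m pendant '0 0 0 0 0 0 0.42;0 0 0 0 0 0 0.42;0 0 0 0 0 0 0.42;0 0 0 0 0 -0.05 0.42;0 0 0 0 0 -0.2 0.42;0 0 0 0 0 -0.4 0.42;0 0 0 0 0 -0.6 0.42;0 0 0 0 0 -0.8 0.55;0 0 0 0 0 -0.9 0.55;0 0 0 0 0 -0.9 0.55;0 0 0 0 0 -0.9 0.55'
python3 - <<'E'
from h import *
save('w34',bot.read_camera('wrist')); save('sc34',bot.read_camera('scene'),(80,110,280,260),4)
print(need([.538,-.4423,.12],np.pi+.128))
E
```

```text
clock: 31.65
tcp_pos: [0.5814, 0.0553, 0.1489]
orientation: [3.141, 0.008, 3.05]
force: [0.4, 0.7, -0.8]
grip_width: 0.548
(array([ 0.0001,  0.0007, -0.0349]), array([-0.02 , -3.33 ,  0.177]))
```

View pics/w34.png

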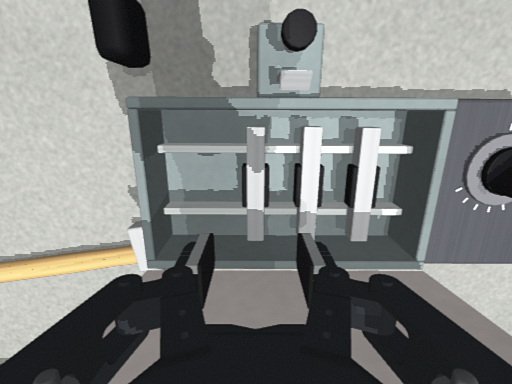

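View pics/sc34.png

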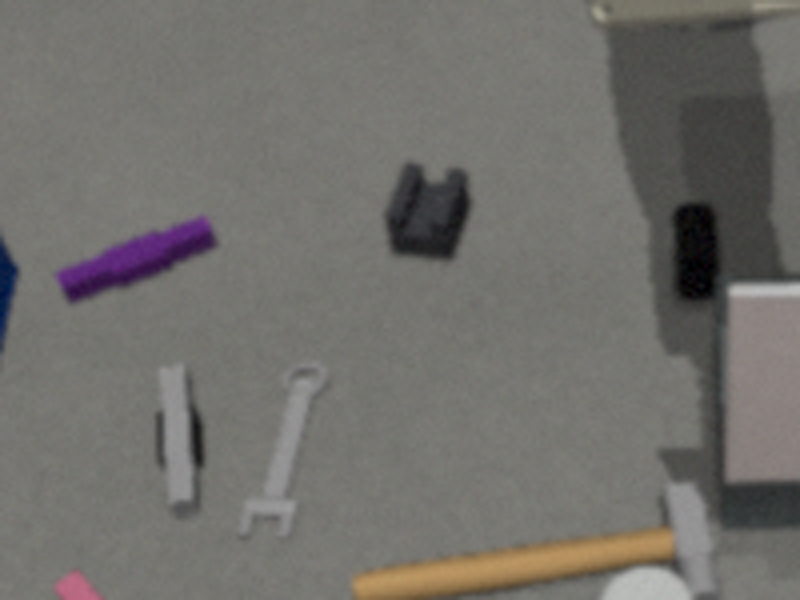

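Three bars are in, and the last is still at (176,435) in the crop. Going for it.

```bash
python3 -m pendant '0 0 0 0 -0.25 0 0.55;0 0 0 0 -0.5 0 0.55;0 0 0 0 -0.75 0 0.55;0 0 0 0 -1 0 0.55;0 0 0 0 -1 0 0.55;0 0 0 0 -1 0 0.55'
python3 -m pendant '0 0 -0.01 0 -0.25 0 0.55;0 0 -0.02 0 -0.5 0 0.55;0 0 -0.035 0 -0.75 0 0.55;0 0 -0.035 0 -1 0 0.55;0 0 -0.035 0 -1 0 0.55;0 0 -0.035 0 -1 0 0.55'
python3 - <<'E'
from h import *
print(need([.538,-.4423,.12],np.pi+.128))
E
```

```text
clock: 32.25
tcp_pos: [0.566, -0.0958, 0.1454]
orientation: [3.14, 0.002, 3.047]
force: [-0.0, 1.3, -0.4]
grip_width: 0.552
clock: 32.75
tcp_pos: [0.5514, -0.2456, 0.1439]
orientation: [3.139, 0.001, -3.019]
force: [-1.4, 0.8, -0.4]
grip_width: 0.549
(array([ 0.0004,  0.0001, -0.0008]), array([ 0.25 , -1.291,  0.156]))
```

```bash
python3 -m pendant '0 0 0 0.05 -0.25 0 0.55;0 0 0 0.1 -0.5 0 0.55;0 0 0 0.15 -0.75 0 0.55;0 0 0 0.2 -1 0 0.55;0 0 0 0.25 -1 0 0.55;0 0 0 0.25 -1 0 0.55'
python3 -m pendant '0 0 0 0 -0.15 0.1 0.55;0 0 0 0 -0.28 0.3 0.55;0 0 0 0 -0.28 0.5 0.55;0 0 0 0 -0.28 0.5 0.55;0 0 0 0 -0.28 0.5 0.55'
python3 - <<'E'
from h import *
save('w40',bot.read_camera('wrist'));print(bot.sense()['tcp_pos'])
E
```

```text
clock: 33.25
tcp_pos: [0.5321, -0.399, 0.1422]
orientation: [3.137, -0.001, -3.02]
force: [-0.7, 0.1, 0.2]
grip_width: 0.549
clock: 33.67
tcp_pos: [0.5372, -0.4373, 0.0659]
orientation: [3.133, -0.003, -3.018]
force: [0.8, -0.5, 0.5]
grip_width: 0.549
[ 0.53799426 -0.43831302  0.06800966]
```

View pics/w40.png

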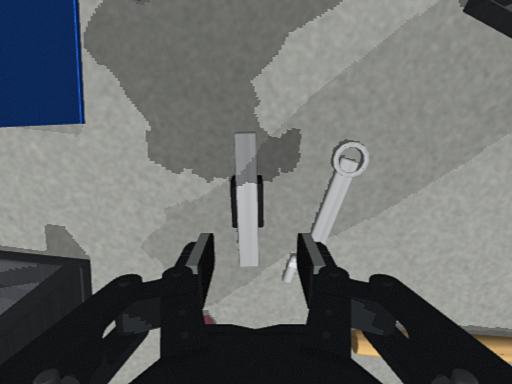

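Run:
```python
from h import *
m,a=bar((245,133),(249,266)); print(need([m[0],m[1],-.008],np.pi+a))
```

```text
bar [ 0.5402 -0.4446  0.022 ] len 0.1202 ang 0.145
(array([ 0.0008, -0.0001, -0.0033]), array([-0.01 , -0.046,  0.506]))
```

```bash
python3 -m pendant '0.001 0 -0.003 -0.01 -0.04 0.15 0.52;0.001 0 -0.003 -0.01 -0.04 0.3 0.52;0.001 0 -0.003 -0.01 -0.04 0.5 0.52;0.001 0 -0.003 -0.01 -0.04 0.5 0.52;0.001 0 -0.003 -0.01 -0.04 0.5 0.52'
python3 - <<'E'
from h import *
save('w41',bot.read_camera('wrist')); print(need([.540,-.444,-.024],np.pi+.143))
E
```

```text
clock: 34.13
tcp_pos: [0.5406, -0.4427, -0.0057]
orientation: [-3.141, -0.001, -2.998]
force: [0.1, -1.1, 1.0]
grip_width: 0.52
(array([-0.0005,  0.0001,  0.0001]), array([ 0.009, -0.001,  0.131]))
```

View pics/w41.png

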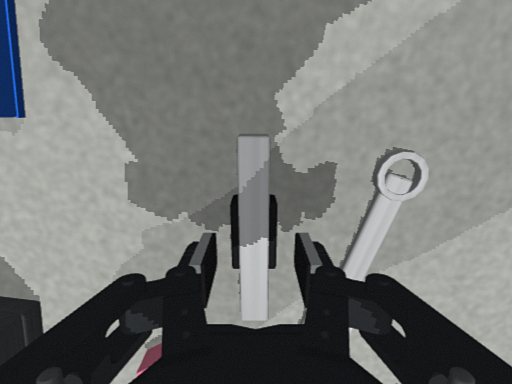

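```bash
python3 -m pendant '0 0 0 0.006 -0.003 0.06 0.52;0 0 0 0.006 -0.003 0.125 0.52;0 0 0 0.006 -0.003 0.125 0.52;0 0 0 0.006 -0.003 0.125 0.52;0 0 0 0.006 -0.003 0.125 0.2;0 0 0 0.006 -0.003 0.125 0.2;0 0 0 0.006 -0.003 0.125 0.2;0 0 0 0.006 -0.003 0.125 0.2;0 0 0 0.006 -0.003 0.125 0.2;0 0 0 0.006 -0.003 0.125 0.2' 60
python3 -m pendant '0 0 0 0 0 -0.1 0.2;0 0 0 0 0 -0.3 0.2;0 0 0 0 0 -0.5 0.2;0 0 0 0 0 -0.7 0.2;0 0 0 0 0 -0.85 0.2;0 0 0 0 0 -0.85 0.2'
python3 - <<'E'
from h import *
save('w42',bot.read_camera('wrist'))
print(need(bx(0,-.085,.1),np.pi+BY))
E
```

```text
clock: 35.02
tcp_pos: [0.5406, -0.4444, -0.0225]
orientation: [-3.138, 0.001, -2.998]
force: [-1.7, 0.3, 5.2]
grip_width: 0.301
clock: 35.52
tcp_pos: [0.5419, -0.4455, 0.1102]
orientation: [-3.132, 0.005, -2.998]
force: [0.2, -0.9, -1.6]
grip_width: 0.309
(array([-0.001 ,  0.0007,  0.0375]), array([-0.65 ,  2.918,  0.031]))
```

View pics/w42.png

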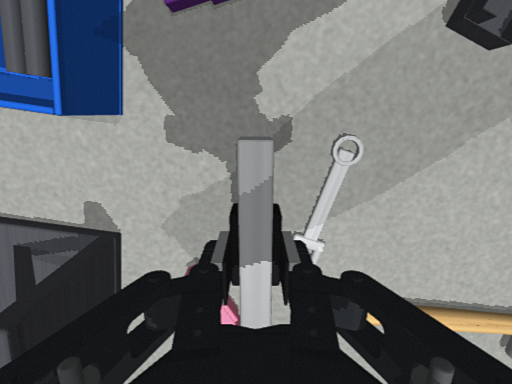

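```bash
python3 -m pendant '0 0 0 -0.05 0.25 0 0.2;0 0 0 -0.1 0.5 0 0.2;0 0 0 -0.15 0.75 0 0.2;0 0 0 -0.21 1 0 0.2;0 0 0 -0.21 1 0 0.2;0 0 0 -0.21 1 0 0.2'
python3 -m pendant '-0.001 0 0.01 -0.05 0.25 0 0.2;-0.001 0 0.02 -0.1 0.5 0 0.2;-0.001 0 0.037 -0.15 0.75 0 0.2;-0.001 0 0.037 -0.21 1 0 0.2;-0.001 0 0.037 -0.21 1 0 0.2;-0.001 0 0.037 -0.21 1 0 0.2'
python3 - <<'E'
from h import *
print(need(bx(0,-.085,.1),np.pi+BY))
E
```

```text
clock: 36.07
tcp_pos: [0.5506, -0.2894, 0.1049]
orientation: [-3.136, 0.002, -2.995]
force: [-0.3, -0.9, -2.3]
grip_width: 0.309
clock: 36.57
tcp_pos: [0.5597, -0.1353, 0.1031]
orientation: [3.14, 0.001, 3.058]
force: [0.1, -0.1, -2.4]
grip_width: 0.303
(array([0.0003, 0.0001, 0.0014]), array([-0.026,  0.922,  0.022]))
```

```bash
python3 -m pendant '0 0 0.001 -0.02 0.25 0 0.2;0 0 0.001 -0.02 0.5 0 0.2;0 0 0.001 -0.02 0.75 0 0.2;0 0 0.001 -0.02 0.94 0 0.2;0 0 0.001 -0.02 0.94 0 0.2;0 0 0.001 -0.02 0.94 0 0.2;0 0 0.001 -0.02 0.94 0 0.2'
python3 - <<'E'
from h import *
print(need(bx(0,-.083,.02),np.pi+BY))
E
```

```text
clock: 37.15
tcp_pos: [0.5747, 0.0035, 0.1026]
orientation: [3.14, -0.0, 3.051]
force: [-0.1, -0.3, -2.4]
grip_width: 0.308
(array([ 0.0002, -0.0001,  0.0002]), array([-0.004,  0.004,  0.55 ]))
```

```bash
python3 -m pendant '0 0 0 0 0 0.15 0.2;0 0 0 0 0 0.35 0.2;0 0 0 0 0 0.5 0.2;0 0 0 0 0 0.56 0.2;0 0 0 0 0 0.56 0.2;0 0 0 0 0 0.56 0.2'
python3 - <<'E'
from h import *
print(need(bx(0,-.083,.0135),np.pi+BY)); save('w43',bot.read_camera('wrist')); print(bot.sense()['force'])
E
```

```text
clock: 37.65
tcp_pos: [0.5749, 0.0024, 0.0188]
orientation: [3.141, -0.001, 3.049]
force: [0.4, 0.2, -2.0]
grip_width: 0.308
(array([ 0.0002, -0.0001, -0.    ]), array([-0.002,  0.012,  0.036]))
[ 0.07740181 -0.41237049 -2.75665871]
```

View pics/w43.png

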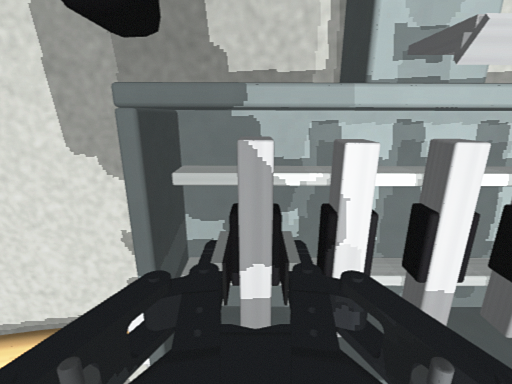

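```bash
python3 -m pendant '0 0 0 0 0.008 0.03 0.2;0 0 0 0 0.008 0.037 0.2;0 0 0 0 0.008 0.037 0.2'
python3 -m pendant '0 0 0 0 0 0.014 0.2;0 0 0 0 0 0.014 0.2;0 0 0 0 0 0.014 0.2'
python3 -m pendant '0 0 0 0 0 0.006 0.2;0 0 0 0 0 0.006 0.2'
```

```text
clock: 37.95
tcp_pos: [0.576, 0.0037, 0.0146]
orientation: [3.141, 0.002, 3.05]
force: [0.1, -0.7, -2.7]
grip_width: 0.308
clock: 38.2
tcp_pos: [0.5765, 0.0038, 0.0134]
orientation: [3.141, 0.004, 3.05]
force: [-1.9, -0.2, 5.9]
grip_width: 0.304
clock: 38.37
tcp_pos: [0.5765, 0.0037, 0.0134]
orientation: [3.141, 0.004, 3.05]
force: [-3.1, -0.7, 7.7]
grip_width: 0.309
```

```bash
python3 -m pendant '0 0 0 0 0 0 0.42;0 0 0 0 0 0 0.42;0 0 0 0 0 0 0.42;0 0 0 0 0 -0.05 0.42;0 0 0 0 0 -0.2 0.42;0 0 0 0 0 -0.4 0.42;0 0 0 0 0 -0.6 0.42;0 0 0 0 0 -0.8 0.55;0 0 0 0 0 -0.9 0.55;0 0 0 0 0 -0.9 0.55;0 0 0 0 0 -0.9 0.55'
python3 - <<'E'
from h import *
save('w44',bot.read_camera('wrist')); save('sd44',bot.read_camera('side'),(120,130,300,270),4)
E
```

```text
clock: 39.28
tcp_pos: [0.5763, 0.0037, 0.1495]
orientation: [3.141, 0.006, 3.05]
force: [-0.3, 0.3, -1.1]
grip_width: 0.55
```

View pics/w44.png

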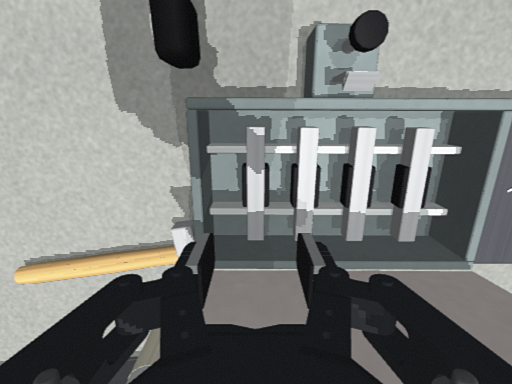

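View pics/sd44.png

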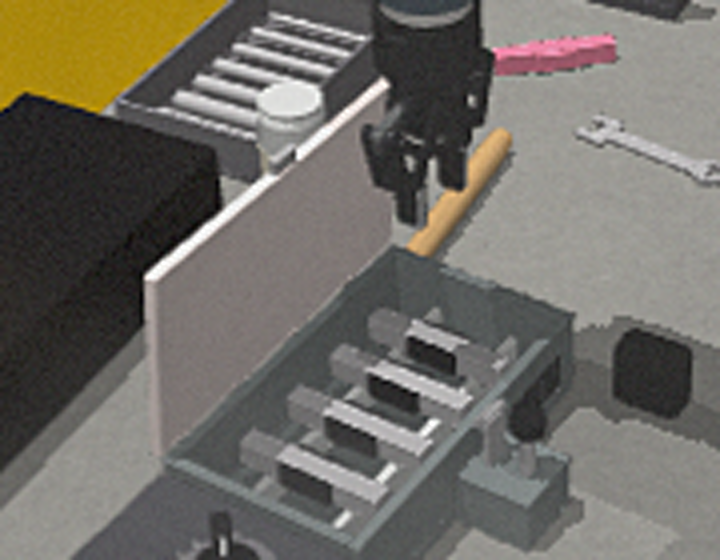

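Run:
```python
from h import *
S=cam('scene');D=cam('side');W=cam('wrist')
def inb(p):
    d=p[:2]-BC; c,s=np.cos(BY),np.sin(BY); return np.array([c*d[0]+s*d[1],-s*d[0]+c*d[1]]).round(4)
p=tri(S,(241.5,260),D,(193,156))[0]; print('bottle top',p,inb(p))
for u,v in [((256,127),(255,241)),((309,127),(305,235)),((364,127),(356,241)),((422,128),(407,241))]:
    A,B=plane(W,u,.058),plane(W,v,.058); print(inb((A+B)/2),np.linalg.norm(A-B).round(3))
# rests mid check
print(inb(plane(W,(300,149.5),.036)),inb(plane(W,(300,210),.036)))
p=tri(S,(380,276),D,(165,200)); 
print(need(bx(0,.03,.27),np.pi+BY),need(bx(.12,.03,.27),np.pi+BY))
```

```text
bottle top [ 0.77544156 -0.12622606  0.13623769] [ 0.2112 -0.1944]
[-0.0016 -0.0828] 0.119
[-0.0052 -0.0309] 0.112
[-0.0017  0.0229] 0.119
[-0.0013  0.0781] 0.118
[-0.0372 -0.0359] [ 0.0304 -0.0326]
(array([0.0001, 0.0005, 0.0001]), array([-0.003,  0.756, -0.816])) (array([0.0001, 0.0005, 0.0001]), array([-0.803,  0.756, -0.813]))
```

All four bars lie across both rests, within about 5 mm of centre and with angles near square. Next is closing the lid. I'll go up and over it with the gripper shut, then push from behind.

```bash
python3 -m pendant '0 0 0 0 0.2 -0.25 0.3;0 0 0 0 0.4 -0.5 0.1;0 0 0 0 0.6 -0.75 0;0 0 0 0 0.75 -0.9 0;0 0 0 0 0.75 -0.9 0;0 0 0 0 0.75 -0.9 0;0 0 0 0 0.75 -0.9 0'
python3 -m pendant '0 0 0 -0.25 0 0 0;0 0 0 -0.5 0 0 0;0 0 0 -0.75 0 0 0;0 0 0 -0.83 0 0 0;0 0 0 -0.83 0 0 0;0 0 0 -0.83 0 0 0'
python3 - <<'E'
from h import *
print(need(bx(.115,.03,.185),np.pi+BY)); save('w50',bot.read_camera('wrist')); save('sd50',bot.read_camera('side'),(100,60,300,210),4); save('sc50',bot.read_camera('scene'),(200,60,400,260),4)
E
```

```text
clock: 39.97
tcp_pos: [0.5851, 0.1159, 0.281]
orientation: [-3.142, 0.001, 3.051]
force: [-0.3, -0.2, -0.8]
grip_width: 0.001
clock: 40.47
tcp_pos: [0.7092, 0.103, 0.2775]
orientation: [-3.141, -0.004, 3.049]
force: [-0.3, -0.4, 0.3]
grip_width: 0.003
(array([-0.0001, -0.0006, -0.    ]), array([0.059, 0.016, 0.617]))
```

View pics/sd50.png

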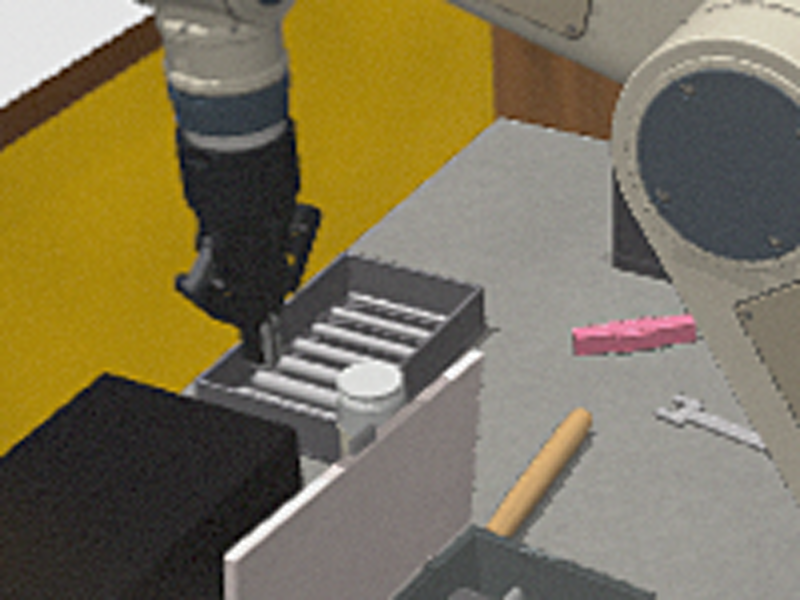

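View pics/w50.png

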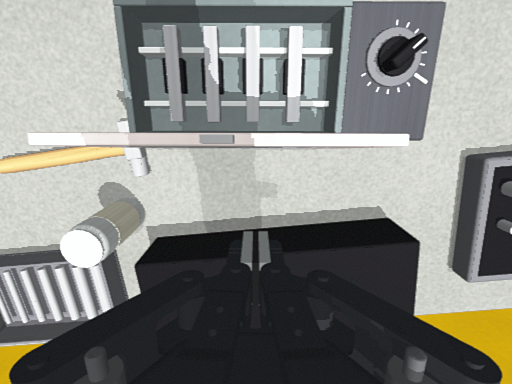

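Run:
```python
from h import *
S=cam('scene');D=cam('side')
print(tri(S,(262,288),D,(176,171)))
# lid top edge corners now (side crop 4x from (100,60)): 
print(plane(D,(100+483/4,60+352/4),.244), bx(.0645,-.145,.244))
```

```text
(array([ 0.82404906, -0.08602688,  0.08525347]), np.float64(0.0031269468253090444))
[ 0.6326266  -0.06273049  0.244     ] [ 0.63390604 -0.06351243  0.244     ]
```

```bash
python3 -m pendant '0 0 0 0 0.016 0.2 0;0 0 0 0 0.016 0.4 0;0 0 0 0.03 0.016 0.62 0;0 0 0 0.06 0.016 0.62 0;0 0 0 0.06 0.016 0.62 0;0 0 0 0.06 0.016 0.62 0'
python3 - <<'E'
from h import *
print(need(bx(.089,.03,.183),np.pi+BY)); save('w51',bot.read_camera('wrist')); save('sd51',bot.read_camera('side'),(100,60,300,210),4)
E
```

```text
clock: 41.12
tcp_pos: [0.6997, 0.1075, 0.1916]
orientation: [3.141, 0.004, 3.051]
force: [0.3, -0.0, 0.4]
grip_width: -0.001
(array([0.    , 0.0007, 0.0002]), array([ 0.169, -0.009,  0.056]))
```

View pics/sd51.png

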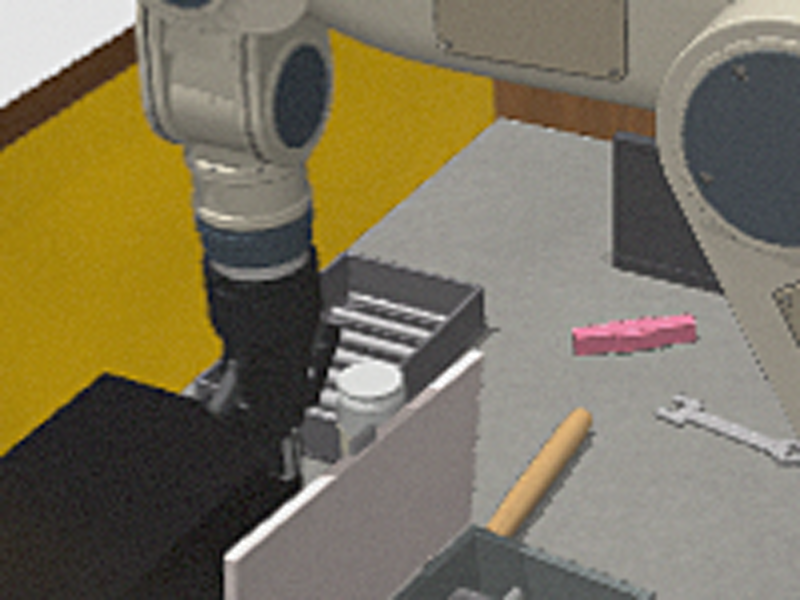

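View pics/w51.png

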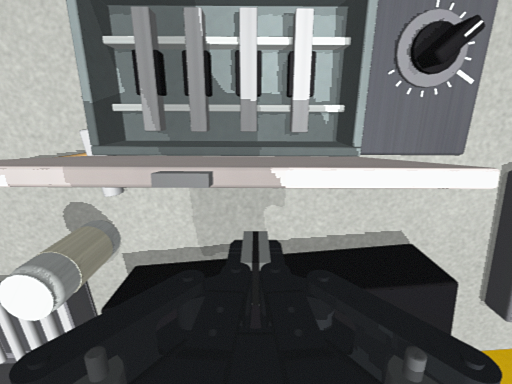

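```bash
cat > path.py <<'E'
from h import *
import sys
def tab(ths,rs,off=.032,hx=.011,y=.03):
    for th,r in zip(ths,rs):
        x=.085-r*np.cos(th)+.010*np.sin(th)+hx; z=.075+r*np.sin(th)+.010*np.cos(th)-off
        rv,sh=need(bx(x,y,z),np.pi+BY); print(round(th,2),r,rv,sh)
E
python3 - <<'E'
from path import *
t=np.arange(1.45,0.5,-.1); tab(t,[.146]*len(t))
E
```

```text
1.45 0.146 [0.0001 0.0009 0.0002] [ 0.179 -0.009  0.015]
1.35 0.146 [0.0001 0.0009 0.0002] [ 0.276 -0.009  0.025]
1.25 0.146 [0.0001 0.0009 0.0002] [ 0.372 -0.009  0.044]
1.15 0.146 [0.0001 0.0009 0.0002] [ 0.465 -0.009  0.072]
1.05 0.146 [0.0001 0.0009 0.0002] [ 0.555 -0.008  0.11 ]
0.95 0.146 [0.0001 0.0009 0.0002] [ 0.641 -0.008  0.157]
0.85 0.146 [0.0001 0.0009 0.0002] [ 0.721 -0.008  0.212]
0.75 0.146 [0.0001 0.0009 0.0002] [ 0.796 -0.008  0.274]
0.65 0.146 [0.0001 0.0009 0.0002] [ 0.864 -0.008  0.344]
0.55 0.146 [0.0001 0.0009 0.0002] [ 0.925 -0.008  0.42 ]
```

```bash
python3 -m pendant '0 0 0 0.1 -0.009 0.015 0;0 0 0 0.18 -0.009 0.015 0;0 0 0 0.23 -0.009 0.02 0;0 0 0 0.276 -0.009 0.025 0;0 0 0 0.325 -0.009 0.035 0;0 0 0 0.372 -0.009 0.044 0;0 0 0 0.42 -0.009 0.058 0;0 0 0 0.465 -0.009 0.072 0;0 0 0 0.51 -0.009 0.09 0;0 0 0 0.555 -0.009 0.11 0;0 0 0 0.6 -0.009 0.133 0;0 0 0 0.641 -0.009 0.157 0'
python3 - <<'E'
from path import *
save('w52',bot.read_camera('wrist')); save('sd52',bot.read_camera('side'),(100,60,300,210),4)
s=bot.sense(); print(s['force'],s['tcp_pos'])
t=np.arange(.85,-0.06,-.1); tab(t,np.linspace(.147,.158,len(t)))
E
```

```text
clock: 42.22
tcp_pos: [0.6042, 0.1149, 0.1672]
orientation: [3.141, 0.006, 3.051]
force: [0.2, 0.3, 1.0]
grip_width: -0.001
[0.42788613 0.13426279 0.29633161] [0.60361063 0.11493613 0.16700787]
0.85 0.147 [0.     0.0007 0.0002] [0.076 0.001 0.046]
0.75 0.14822222222222223 [0.     0.0007 0.0002] [0.158 0.001 0.104]
0.65 0.14944444444444444 [0.     0.0007 0.0002] [0.233 0.001 0.17 ]
0.55 0.15066666666666667 [0.     0.0007 0.0002] [0.302 0.001 0.244]
0.45 0.15188888888888888 [0.     0.0007 0.0002] [0.364 0.001 0.325]
0.35 0.15311111111111111 [0.     0.0007 0.0002] [0.417 0.001 0.412]
0.25 0.15433333333333332 [0.     0.0007 0.0002] [0.462 0.001 0.506]
0.15 0.15555555555555556 [0.     0.0007 0.0002] [0.498 0.001 0.604]
0.05 0.15677777777777777 [0.     0.0007 0.0002] [0.523 0.001 0.706]
-0.05 0.158 [0.     0.0007 0.0002] [0.538 0.001 0.81 ]
```

View pics/sd52.png

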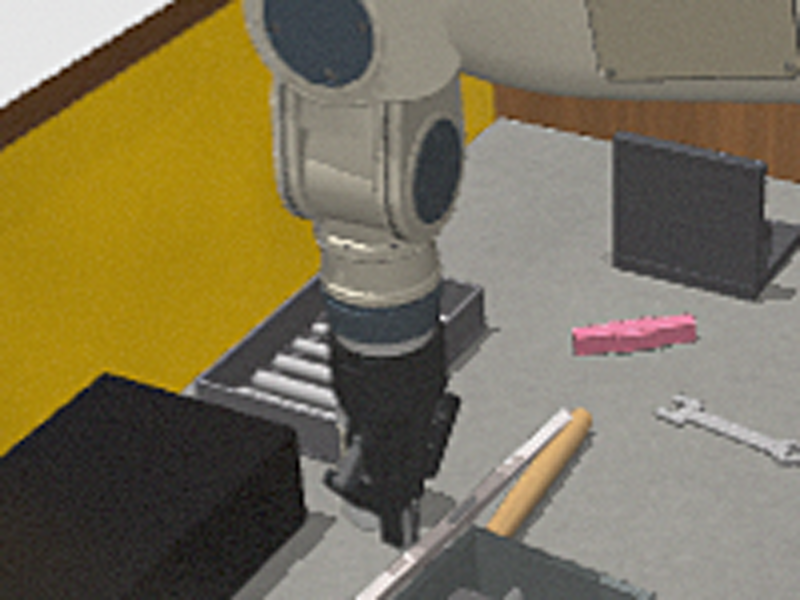

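View pics/w52.png

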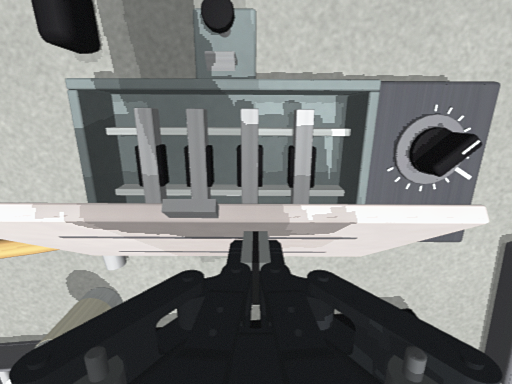

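```bash
python3 -m pendant '0 0 0 0.076 0 0.046 0;0 0 0 0.117 0 0.075 0;0 0 0 0.158 0 0.104 0;0 0 0 0.195 0 0.137 0;0 0 0 0.233 0 0.17 0;0 0 0 0.268 0 0.207 0;0 0 0 0.302 0 0.244 0;0 0 0 0.333 0 0.285 0;0 0 0 0.364 0 0.325 0;0 0 0 0.39 0 0.368 0;0 0 0 0.417 0 0.412 0;0 0 0 0.462 0 0.506 0'
python3 - <<'E'
from path import *
save('w53',bot.read_camera('wrist')); save('sd53',bot.read_camera('side'),(100,80,300,230),4)
s=bot.sense(); print(s['force'],s['tcp_pos'])
t=np.arange(.25,-0.06,-.05); tab(t,np.linspace(.156,.162,len(t)))
E
```

```text
clock: 43.32
tcp_pos: [0.5357, 0.1212, 0.0912]
orientation: [3.141, 0.007, 3.051]
force: [1.6, -0.7, 1.0]
grip_width: 0.003
[-1.11804682 -0.2572932   1.64311767] [0.53289396 0.12121836 0.08894492]
0.25 0.156 [-0.      0.0001  0.0003] [-0.003  0.002 -0.016]
0.2 0.157 [-0.      0.0001  0.0003] [0.019 0.002 0.033]
0.15 0.158 [-0.      0.0001  0.0003] [0.038 0.002 0.083]
0.1 0.159 [-0.      0.0001  0.0003] [0.054 0.002 0.134]
0.05 0.16 [-0.      0.0001  0.0003] [0.068 0.002 0.186]
0.0 0.161 [-0.      0.0001  0.0003] [0.08  0.002 0.24 ]
-0.05 0.162 [-0.      0.0001  0.0003] [0.089 0.002 0.294]
```

View pics/sd53.png

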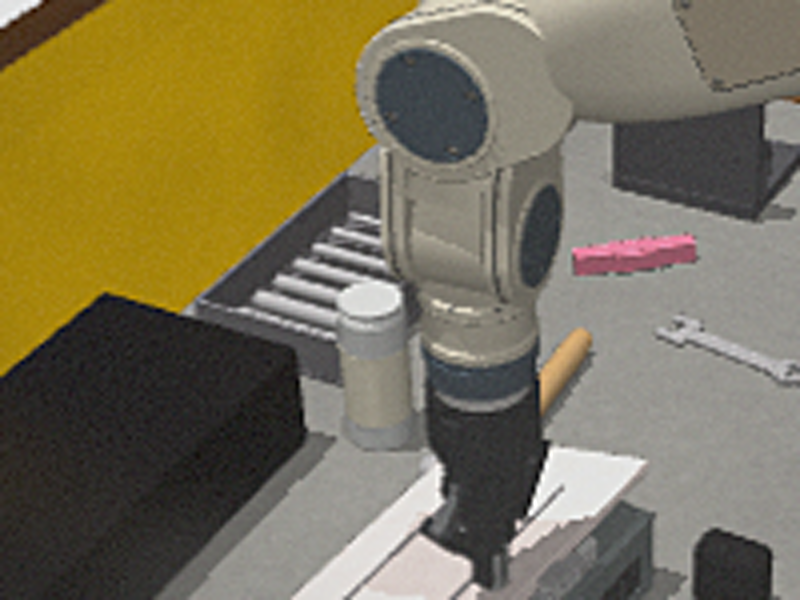

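View pics/w53.png

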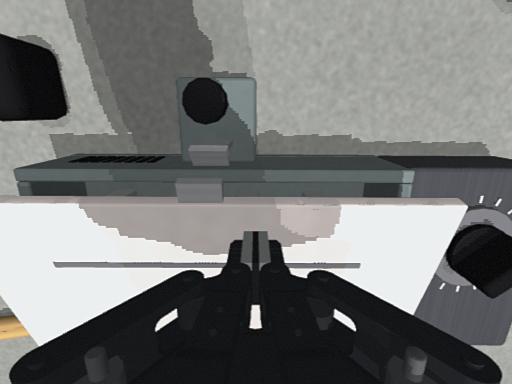

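```bash
python3 -m pendant '0 0 0 0.01 0 0.01 0;0 0 0 0.019 0 0.033 0;0 0 0 0.03 0 0.058 0;0 0 0 0.038 0 0.083 0;0 0 0 0.046 0 0.109 0;0 0 0 0.054 0 0.134 0;0 0 0 0.061 0 0.16 0;0 0 0 0.068 0 0.186 0;0 0 0 0.068 0 0.186 0'
python3 - <<'E'
from path import *
save('w54',bot.read_camera('wrist'))
s=bot.sense(); print(s['force'],s['tcp_pos'])
t=np.arange(.05,-0.06,-.025); tab(t,[.161]*len(t))
E
```

```text
clock: 44.17
tcp_pos: [0.5235, 0.1221, 0.0612]
orientation: [-3.141, 0.003, 3.051]
force: [3.0, -0.4, 2.7]
grip_width: -0.003
[ 2.93720384 -0.17163482  3.63593378] [0.52345537 0.1221017  0.06124018]
0.05 0.161 [-0.      0.0004  0.0003] [0.012 0.002 0.001]
0.02 0.161 [-0.      0.0004  0.0003] [0.014 0.002 0.028]
0.0 0.161 [-0.      0.0004  0.0003] [0.017 0.002 0.055]
-0.03 0.161 [-0.      0.0004  0.0003] [0.018 0.002 0.082]
-0.05 0.161 [-0.      0.0004  0.0003] [0.019 0.002 0.109]
```

View pics/w54.png

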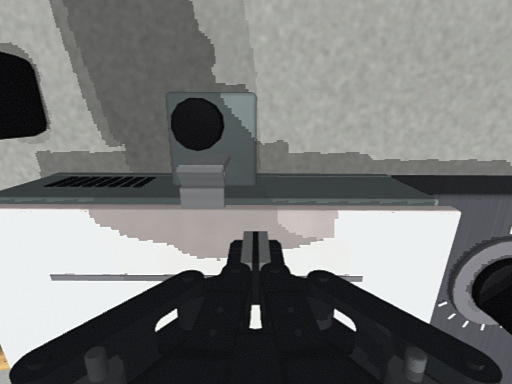

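Tongue is meeting the tooth. Pressing down in small steps.

```bash
python3 -m pendant '0 0 0 0.004 0 0.02 0;0 0 0 0.008 0 0.028 0;0 0 0 0.008 0 0.028 0'
python3 -m pendant '0 0 0 0 0 0.015 0;0 0 0 0 0 0.027 0;0 0 0 0 0 0.027 0'
python3 -m pendant '0 0 0 0 0 0.013 0;0 0 0 0 0 0.013 0'
python3 - <<'E'
from path import *
save('w55',bot.read_camera('wrist'))
s=bot.sense(); print(s['force'],s['tcp_pos'])
E
```

```text
clock: 44.47
tcp_pos: [0.5224, 0.1222, 0.0569]
orientation: [-3.142, 0.003, 3.051]
force: [2.4, 0.1, 2.6]
grip_width: -0.002
clock: 44.72
tcp_pos: [0.522, 0.1223, 0.0523]
orientation: [-3.142, 0.002, 3.051]
force: [-0.1, 0.8, 2.3]
grip_width: -0.001
clock: 44.88
tcp_pos: [0.5219, 0.1223, 0.0504]
orientation: [-3.142, 0.002, 3.051]
force: [-1.8, -0.2, 10.4]
grip_width: -0.001
[-1.72724721  0.12472019  9.72153665] [0.52194192 0.1222625  0.05056631]
```

View pics/w55.png

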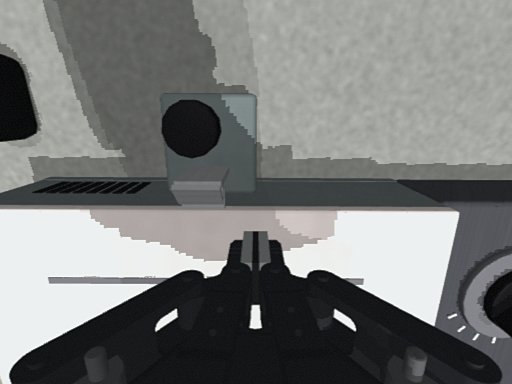

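```bash
python3 -m pendant '0 0 0 0 0 0.007 0;0 0 0 0 0 0.014 0;0 0 0 0 0 0.014 0'
python3 -m pendant '0 0 0 0 0 -0.05 0;0 0 0 0 0 -0.1 0;0 0 0 0 0 -0.1 0;0 0 0 0 0 -0.1 0;0 0 0 0 0 -0.1 0'
python3 - <<'E'
from path import *
save('w56',bot.read_camera('wrist')); save('sd56',bot.read_camera('side'),(120,130,300,270),4)
s=bot.sense(); print(s['force'],s['tcp_pos'])
E
```

```text
clock: 45.18
tcp_pos: [0.5219, 0.1223, 0.0492]
orientation: [-3.142, 0.003, 3.051]
force: [-3.3, -0.5, 14.3]
grip_width: -0.003
clock: 45.6
tcp_pos: [0.5216, 0.1223, 0.0638]
orientation: [-3.141, 0.002, 3.051]
force: [0.2, 0.1, 0.5]
grip_width: 0.001
[-0.55444497  0.52135318 -0.27693695] [0.52155736 0.12226568 0.06374386]
```

View pics/w56.png

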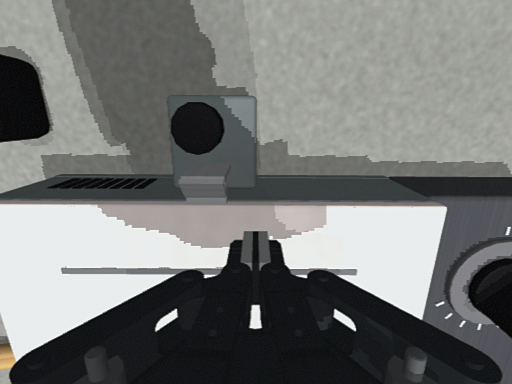

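View pics/sd56.png

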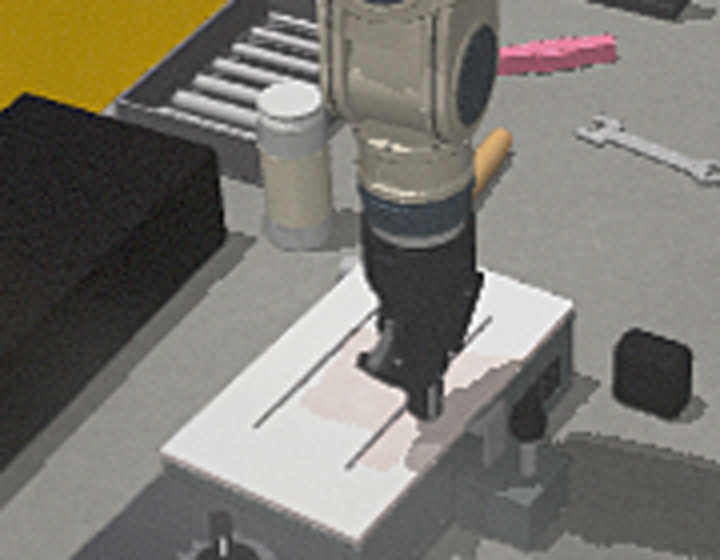

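The lid stays shut with the finger clear of it, and the corners match the initial picture, so it is latched. Next, the dial.

```bash
python3 -m pendant '0 0 0 0 0 -0.3 0;0 0 0 0 0 -0.6 0.2;0 0 0 0 0.2 -0.8 0.4;0 0 0 0 0.4 -0.8 0.5;0 0 0 0 0.5 -0.8 0.5;0 0 0 0 0.5 -0.8 0.5;0 0 0 0 0.5 -0.8 0.5'
python3 - <<'E'
from h import *
print(need(bx(-.02,.205,.17),np.pi+BY)); save('w60',bot.read_camera('wrist'))
E
```

```text
clock: 46.28
tcp_pos: [0.5277, 0.1975, 0.1831]
orientation: [-3.141, 0.001, 3.053]
force: [-0.9, -0.2, 0.9]
grip_width: 0.498
(array([-0.0001,  0.0001,  0.0006]), array([-0.304,  0.665,  0.087]))
```

View pics/w60.png

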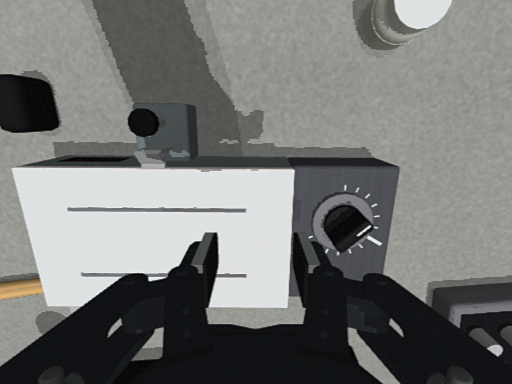

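Run:
```python
from h import *
im=cv2.imread('pics/w60.png')[:,:,::-1]; save('w60z',im,(295,165,415,265),6)
W=cam('wrist')
print('axis top px',(proj(W,bx(-.02,.205,.109))-[295,165])*6,'disc', (proj(W,bx(-.02,.205,.074))-[295,165])*6)
```

```text
axis top px [358.28971431 432.5083386 ] disc [292.87157479 352.19990547]
```

View pics/w60z.png

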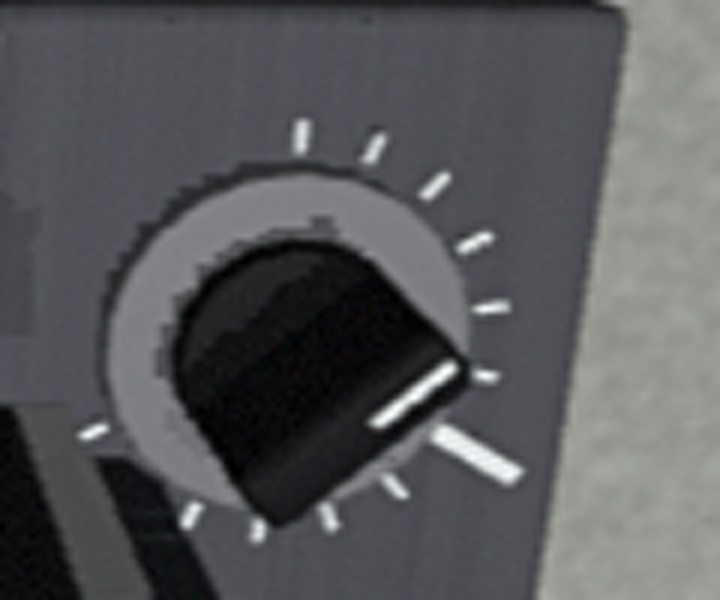

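Run:
```python
from h import *
W=cam('wrist'); z=lambda x,y:(295+x/6-.4,165+y/6-.4)
def inb(p):
    d=p[:2]-BC; c,s=np.cos(BY),np.sin(BY); return np.array([c*d[0]+s*d[1],-s*d[0]+c*d[1]])
a,b=inb(plane(W,z(375,421),.109)),inb(plane(W,z(455,368),.109)); d=b-a
print(a,b,'phi from pts',np.arctan2(d[1],-d[0]), 'from axis',np.arctan2(b[1]-.205,-(b[0]+.02)))
c1,c2=inb(plane(W,z(278,525),.109)),inb(plane(W,z(468,370),.109)); print(c1,c2,c1-c2,'phi edge',np.arctan2((c2-c1)[1],-(c2-c1)[0]))
m=[inb(plane(W,z(*q),.065)) for q in((440,435),(517,478))];print('long mark',[np.arctan2(p[1]-.205,-(p[0]+.02)) for p in m], np.arctan2((m[1]-m[0])[1],-(m[1]-m[0])[0]))
m=inb(plane(W,z(302,135),.065)); print('zero mark',np.arctan2(m[1]-.205,-(m[0]+.02)))
```

```text
[-0.02255459  0.20712176] [-0.03217931  0.2193297 ] phi from pts 0.9031698191403869 from axis 0.8663401566405945
[-0.00312191  0.19268803] [-0.03182803  0.22153191] [ 0.02870612 -0.02884389] phi edge 0.7877919374193558
long mark [np.float64(2.1257831052684972), np.float64(2.112547125742254)] 2.0850444773784718
zero mark 0.004109084643868242
```

```bash
python3 - <<'E'
from h import *
print(need(bx(-.02,.205,.12),np.pi+BY-.87))
E
python3 -m pendant '0 0 0.02 -0.1 0.2 0 0.45;0 0 0.04 -0.2 0.4 0 0.45;0 0 0.06 -0.3 0.66 0 0.45;0 0 0.08 -0.3 0.66 0 0.45;0 0 0.1 -0.3 0.66 0.1 0.45;0 0 0.12 -0.3 0.66 0.2 0.45;0 0 0.139 -0.3 0.66 0.3 0.45;0 0 0.139 -0.3 0.66 0.4 0.45;0 0 0.139 -0.3 0.66 0.4 0.45'
python3 - <<'E'
from h import *
print(need(bx(-.02,.205,.052),np.pi+BY-.87)); save('w61',bot.read_camera('wrist'))
E
```

```text
(array([-1.000e-04,  1.000e-04,  1.389e-01]), array([-0.303,  0.67 ,  0.419]))
clock: 47.08
tcp_pos: [0.58, 0.2895, 0.1193]
orientation: [-3.136, -0.0, 2.177]
force: [0.5, -0.7, -0.9]
grip_width: 0.451
(array([-0.001 , -0.0001, -0.0004]), array([0.011, 0.026, 0.449]))
```

View pics/w61.png

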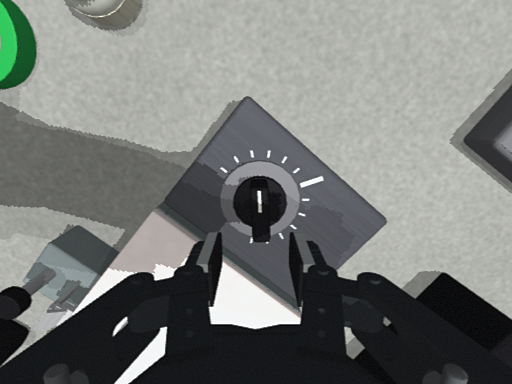

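```bash
python3 -m pendant '-0.001 0 0 0.01 0.026 0.1 0.45;-0.001 0 0 0.01 0.026 0.2 0.45;-0.001 0 0 0.01 0.026 0.3 0.45;-0.001 0 0 0.01 0.026 0.3 0.45;-0.001 0 0 0.01 0.026 0.3 0.45'
python3 - <<'E'
from h import *
print(need(bx(-.02,.205,.052),np.pi+BY-.87),bot.sense()['force']); save('w62',bot.read_camera('wrist'))
E
```

```text
clock: 47.55
tcp_pos: [0.5828, 0.2925, 0.0766]
orientation: [3.14, -0.0, 2.178]
force: [0.5, -1.1, 0.6]
grip_width: 0.45
(array([ 0.0002, -0.    , -0.0002]), array([ 0.004, -0.004,  0.164])) [ 0.45824798 -1.12001777  0.5548339 ]
```

View pics/w62.png

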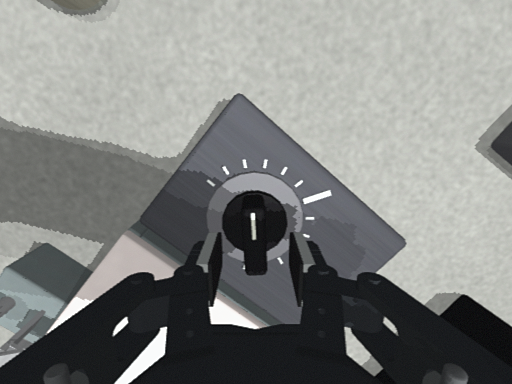

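```bash
python3 -m pendant '0 0 0 0.004 -0.004 0.06 0.45;0 0 0 0.004 -0.004 0.12 0.45;0 0 0 0.004 -0.004 0.15 0.45;0 0 0 0.004 -0.004 0.15 0.45;0 0 0 0.004 -0.004 0.15 0.45'
python3 -m pendant '0 0 0 0 0 0 0.05;0 0 0 0 0 0 0.05;0 0 0 0 0 0 0.05;0 0 0 0 0 0 0.05;0 0 0 0 0 0 0.05;0 0 0 0 0 0 0.05' 30
python3 - <<'E'
from h import *
s=bot.sense(); print(s['force'],s['wrist_torque'],s['qpos']); save('w63',bot.read_camera('wrist'))
E
```

```text
clock: 48.02
tcp_pos: [0.5822, 0.2929, 0.0544]
orientation: [3.139, 0.0, 2.178]
force: [0.5, 0.2, 0.4]
grip_width: 0.455
clock: 48.52
tcp_pos: [0.5819, 0.293, 0.0548]
orientation: [3.14, -0.0, 2.178]
force: [-4.7, -1.7, 4.8]
grip_width: 0.157
[-4.665958   -1.67887679  4.84431591] [-0.19454876  1.08523594 -0.0462574 ] [3.37433384e-01 4.96087967e-01 1.64112431e-02 1.08929147e+00
 6.21437131e-04 1.30053670e+00]
```

View pics/w63.png

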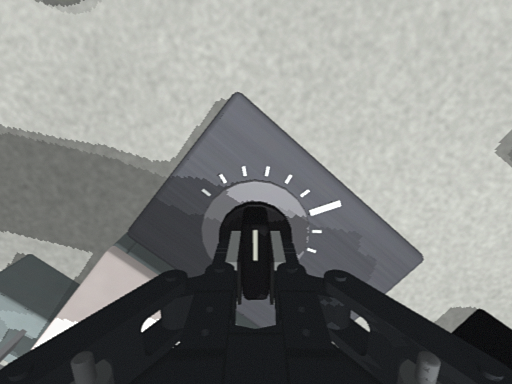

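```bash
python3 -m pendant '0 0 0.018 0 0 0 0.05;0 0 0.036 0 0 0 0.05;0 0 0.054 0 0 0 0.05;0 0 0.072 0 0 0 0.05;0 0 0.09 0 0 0 0.05;0 0 0.108 0 0 0 0.05;0 0 0.126 0 0 0 0.05;0 0 0.144 0 0 0 0.05;0 0 0.162 0 0 0 0.05;0 0 0.18 0 0 0 0.05;0 0 0.1955 0 0 0 0.05;0 0 0.1955 0 0 0 0.05'
python3 - <<'E'
from h import *
s=bot.sense(); print(s['force'],s['wrist_torque'],s['qpos'][5],s['orientation'],'phi',np.pi+BY-s['orientation'][2]); save('w64',bot.read_camera('wrist'))
E
```

```text
clock: 49.57
tcp_pos: [0.5822, 0.2929, 0.0548]
orientation: [3.141, -0.002, 0.946]
force: [-2.4, -1.3, 1.7]
grip_width: 0.156
[-2.38538526 -1.26874133  1.69608717] [-0.19936323  0.28861437 -0.0601908 ] 2.533269438840977 [ 3.14059084e+00 -2.11727344e-03  9.45652822e-01] phi 2.103939831527967
```

View pics/w64.png

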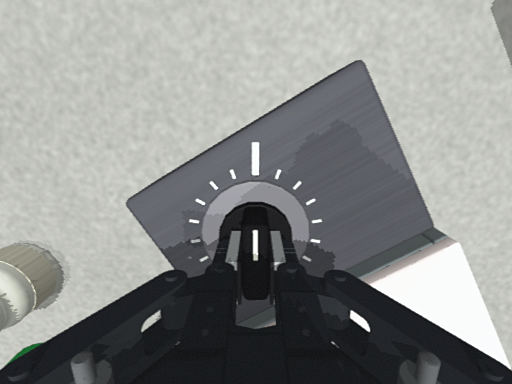

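Pointer and long mark are lined up at col 255. Releasing and lifting.

```bash
python3 -m pendant '0 0 0 0 0 0 0.4;0 0 0 0 0 0 0.4;0 0 0 0 0 0 0.4;0 0 0 0 0 0 0.4;0 0 0 0 0 -0.1 0.4;0 0 0 0 0 -0.3 0.4;0 0 0 0 0 -0.5 0.4;0 0 0 0 0 -0.7 0.4;0 0 0 0 0 -0.9 0.4;0 0 0 0 0 -0.9 0.4;0 0 0 0 0 -0.9 0.4'
python3 - <<'E'
from h import *
save('w65',bot.read_camera('wrist')); save('sd65',bot.read_camera('side'),(120,130,300,270),4);save('sc65',bot.read_camera('scene'))
E
```

```text
clock: 50.53
tcp_pos: [0.5828, 0.2931, 0.1917]
orientation: [3.138, -0.005, 0.952]
force: [-0.2, -0.3, -0.3]
grip_width: 0.397
```

View pics/w65.png

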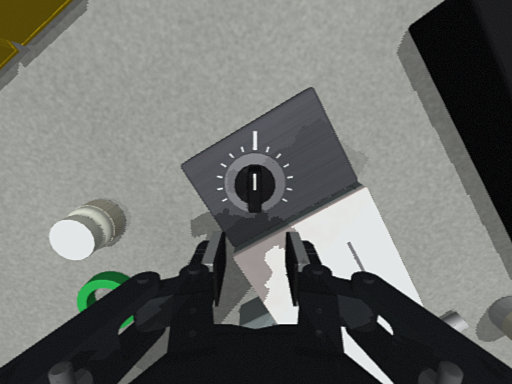

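View pics/sd65.png

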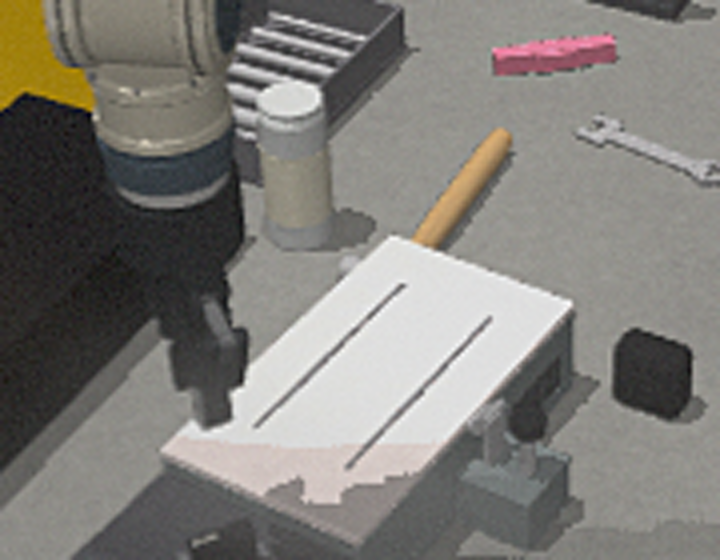

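View pics/sc65.png

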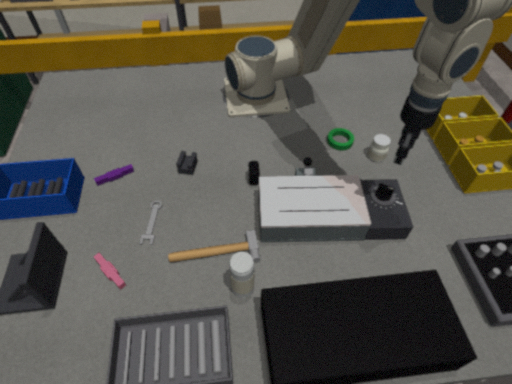

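The pointer at (255,180) lines up with the long mark at (255,140). The lid is shut, nothing is touched, and the bystanders are unmoved. Handing in.

```bash
python3 -c "
from rig import bot
print(bot.sign_off())"
```

```text
the job is handed in; nothing more can be done
None
```

The job is done and handed in at about 51 s on the robot's clock. I eased the lid open against a finger and laid all four bars across the rests. Then I closed and latched the lid and turned the dial to the long mark.

**Last checks**
- **Bars:** before the lid went down, all four lay within about 5 mm of midway between the rests and close to square. They were last clearly seen in place with the lid part-closed, and I did not reopen it to look again.
- **Lid:** it stayed shut when I lifted the finger clear, and its corners match the first picture.
- **Dial:** the pointer lines up with the long mark, at about 2.10 rad going by the gripper's angle when I let go.
- **Surroundings:** the spanner, mallet, tape and look-alikes look unmoved, and the gripper was clear of everything.

**What disagreed**
- **Fingertip height:** the fingertips sat about 30–34 mm above the reported TCP. The cameras and the contacts with the button and lid agreed on this, so I went by contact and pictures.
- **Camera heights:** two-view heights were several mm below the text for the bar tops (14–18 mm against 22 mm), and about 5 mm below it at the lid's rear corners.

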